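# Lay out the baking dishes on the oven tray and slide it under the wire shelf

### The arm

A 6-joint arm with a two-finger parallel gripper is mounted at the origin on the work surface. World frame = base frame: x ahead of the robot, y to its left, z up, the work surface at z = 0. Lengths are in m, angles in rad, forces in N, time in s.
With the tool pointing down it reaches from about 0.425 to 0.95 m from the base axis. Payload 3.5 kg.
Tool frame: the origin (TCP) lies at the very end of the fingers, on their centre line; the grasp point (between the pads) lies 19 mm behind it; z points along the fingers, y is the line along which they close (so a half turn about z gives the same grasp; the last joint's range is limited). The gripper opens to 85 mm and grips with 20 to 120 N. Pads are 22 mm wide; open, the fingers measure 114 mm over their backs; the gripper's body (76 mm by 85 mm) begins 54 mm behind the grasp point. The pads swing forward as they close: fully open they stand 13 mm farther back than shut.
Start: joints at [-1.445, 0.286, 1.577, -0, 1.279, -0.15], TCP at [0.184, -0.649, 0.231] pointing down, gripper open.
Joint ranges: [-2.77, 2.77], [-0.9, 2.22], [0.21, 2.48], [-1.53, 4.67], [0.24, 2.81], [-2.84, 2.84]. Speed limits (rad/s): [2.79, 2.79, 3.14, 3.14, 3.14, 3.14].

### API

Orientations are given as a rotation vector (axis times angle).
In Python, from bench import read_state, grab_frame, camera_model, close_job gives the robot as it stands. The module is installed in compiled form; this text tells all that it offers.
- The arm moves only by the tool jog_arm, never from a script. Its argument "steps" is a list of rows, each an object of numbers: "fingers": the opening, from -1 (shut) to 1 (fully open), so that 0 is half open; "x", "y", "z": the shift along the tool's x, y, z in mm; "rx", "ry", "rz": the turn, a rotation vector about the tool's x, y, z in rad. A call has 1 to 10 rows; each row is the pose to reach, as a shift and turn from the pose commanded when the call began, along the tool's axes at that moment; what a row does not reach only later rows make up. A row lasts 1/10 s, in which the tool goes at most 50 mm and 8.59 degrees, less where a joint would pass 70% of its speed; a pose out of reach is approached as far as the arm can. A call with a gripper value outside its range is refused whole. The fingers move at their own pace and stop on an object; the grip force is fixed at half the most. Time passes only in rows, so rows that repeat a pose let the fingers close. It gives the time, the measured TCP pose, the force, the opening and the grip force at its end, in the units of the state.
- read_state(): the state, without advancing time (a new reading comes with each control period).
- grab_frame(name): name is "scene" or "side" or "wrist"; returns the picture (480x640x3 uint8, blue, green, red); there is no depth.
- camera_model(name): a dict with "fov_y" (degrees; the focal length in pixels is half the picture's height over the tangent of half this angle, whatever the lens; pixels are square), "cx", "cy" (the principal point, pixels), "eye" and "rotation" of the camera in the world. Camera axes: x right, y up, looking along -z (the intrinsics and any distortion apply to the point x, -y, -z); pixel columns grow to the right and rows downward; lengths in m; the calibration is good to about 2 mm. A picture is of the moment at which its call begins: read the wrist's pose just before it. camera_model takes no time and is no camera call; for the wrist camera it gives the pose at the moment of the call.
- close_job(): hands the job in; it is judged then, once.
The state is a dict: "time": time; "joint_positions": joint angles; "joint_velocities": joint speeds; "joint_efforts": joint torques, N m; "eef_pos": TCP position; "tool_rot": TCP orientation; "contact_force": force on the tool from outside, world axes, zero at the start; "torque": the same for the moment, N m; "finger_gap": opening from 0.0 (shut) to 1.0 (fully open); "grasp_force": force on a finger pad.
Only numpy, scipy, OpenCV 4.12 (cv2) and the standard library are available. Lean on these libraries where they do the work, as an engineer would, in place of code of your own. Each camera call takes 0.05 s, during which the arm holds its last target. There are 200 camera calls.

### The job

Set the baking dishes out on the steel oven tray in two neat rows, each one put down gently and upright in the middle of its own pressed panel: the two loaf tins in the back row, lengthwise across the tray and square with it, and the three round ramekins in the front row next to the handle, where one stands already. Then slide the loaded tray along the counter, without lifting it, squarely in under the low wire shelf until the whole pan is beneath the shelf and only the handle sticks out in front, with the dishes still neatly in their places. Leave everything else where it stands.

Things in the scene. Friction and masses are not known exactly. Their poses are not given: they have to be found in the camera images.
- tin_a_mid (a point): small plain metal loaf tin, an open box 110 x 56 mm and 45 mm high with 3 mm walls, 0.13 kg (varies a little), standing upright on the counter at the start. The point is at its centre half-way up (22.5 mm above its underside); its x axis runs along the 110 mm length, its y axis across the 56 mm width, z up
- tin_b_mid (a point): small plain metal loaf tin, an open box 110 x 56 mm and 45 mm high with 3 mm walls, 0.13 kg (varies a little), standing upright on the counter at the start. The point is at its centre half-way up (22.5 mm above its underside); its x axis runs along the 110 mm length, its y axis across the 56 mm width, z up
- ramekin_a_mid (a point): white ceramic ramekin, a straight-sided open round pot 64 mm across and 55 mm high with a 5 mm wall, 0.16 kg (varies a little), standing upright on the counter at the start. The point is on its axis half-way up (27.5 mm above its underside)
- ramekin_b_mid (a point): white ceramic ramekin, a straight-sided open round pot 64 mm across and 55 mm high with a 5 mm wall, 0.16 kg (varies a little), standing upright on the counter at the start. The point is on its axis half-way up (27.5 mm above its underside)
- ramekin_c_mid (a point): white ceramic ramekin, a straight-sided open round pot 64 mm across and 55 mm high with a 5 mm wall, 0.16 kg (varies a little), standing upright; at the start already in its place on the tray, about the middle of the front row's left panel. The point is on its axis half-way up (27.5 mm above its underside)
- tray_grip (a point): grip point of the oven tray's handle: a level black bar 22 mm wide, 14 mm thick, 105 mm long that sticks out from the middle of the tray's front rim towards the robot, its end 125 mm from the rim. The point is in the middle of the bar's section, 85 mm out from the rim (183 mm from the pan's centre), 30 mm above the counter. Axes: x from the handle to the pan, away from the robot; y left; z up
- pan_front (a point): middle of the front rim's lower outer edge of the oven tray: a loose shallow steel pan flat on the counter, 0.55 kg, 196 mm deep from here along its +x, 142 mm to each side. Rim 12 mm high, 3 mm thick; floor 3 mm; low ribs (5 mm wide, 2.5 mm high) part it into a back row of two panels and a front row of three. Axes as tray_grip
- panel_back_left (a point): centre of the back row's left panel of the tray, at the top of the tray floor (3 mm above the counter). Axes as the tray's: x from the handle side to the back, y to the left, z up. The panel is the flat between the low pressed ribs and the rim, about 92 x 136 mm (x, y)
- panel_back_right (a point): centre of the back row's right panel of the tray, at the top of the tray floor (3 mm above the counter). Axes as the tray's: x from the handle side to the back, y to the left, z up. The panel is the flat between the low pressed ribs and the rim, about 92 x 136 mm (x, y)
- panel_front_left (a point): centre of the front (handle-side) row's left panel of the tray, at the top of the tray floor (3 mm above the counter). Axes as the tray's: x from the handle side to the back, y to the left, z up. The panel is the flat between the low pressed ribs and the rim, about 92 x 90 mm (x, y)
- panel_front_mid (a point): centre of the front (handle-side) row's middle panel of the tray, at the top of the tray floor (3 mm above the counter). Axes as the tray's: x from the handle side to the back, y to the left, z up. The panel is the flat between the low pressed ribs and the rim, about 92 x 87 mm (x, y)
- panel_front_right (a point): centre of the front (handle-side) row's right panel of the tray, at the top of the tray floor (3 mm above the counter). Axes as the tray's: x from the handle side to the back, y to the left, z up. The panel is the flat between the low pressed ribs and the rim, about 92 x 90 mm (x, y)
- shelf_front (a point): middle of the front edge of the low wire shelf, at counter height. A fixed steel-wire counter shelf 390 mm wide (y), reaching 250 mm from here along +x. Its top is 85 mm and its underside 76 mm above the counter; an 8 mm wire leg at each corner, 374 mm between them, open between. Jars and a caddy fixed on it rise to 195 mm, 60 mm or more behind the edge. Axes: x inward under the shelf, y left, z up
- bowl: small white ceramic bowl of steel screws, 88 mm across the rim and 40 mm high, standing among the dishes; wider at the rim than at the foot; origin at the centre of its underside. A bystander
- coupling: aluminium coupling piece with three jaws, 56 mm across and 38 mm high, standing among the dishes; origin at the centre of its underside. A bystander
- brush: yellow plastic scrubbing brush, 190 mm long, 45 mm wide and 32 mm high, lying bristles down, its length along its x axis (from -98 to +93 mm); origin at its middle, on the counter. A bystander
- pitcher: blue plastic blender pitcher, 134 mm across and 200 mm high, its handle reaching 116 mm from the axis along its +x; origin at the centre of its underside. A bystander
- jug_lid: round blue lid of the pitcher with a clear cap, 132 mm across and 42 mm high; origin at the centre of its underside. A bystander
- crock: round steel crock 110 mm across and 150 mm high with cooking tools in it, up to 310 mm high in all; origin at the centre of its underside. A bystander. Besides the things listed, a shut wooden drawer organizer (65 mm high, its knob 110 mm) and a white blender motor base (170 mm high) stand fixed at the two sides, beyond 0.54 m to the left and right of the robot's middle plane
There are look-alikes about, which are no part of the job. What is shaped like the part that bears ramekin_a_mid but blue or green is not meant. What is shaped like the part that bears tin_a_mid but purple or red is not meant.

How it is judged:
By the outcome, as a careful person would: the job done as asked, in the order asked, and still so for the second after the job is handed in, with the robot touching nothing.
It also fails if it takes over 72 s, if anything falls off the work surface, if the arm or the gripper's body presses on something with over 40 N, if the wrist force passes 120 N, or if a joint passes its speed limit or range.

## Working session

There is one attempt and no reset: what is moved stays moved. The work goes in short steps, Python scripts to look and compute and a tool call to move; the robot and the scene stay as the last step left them, time stands still between calls to the robot, and variables do not carry over. Pictures are saved under pics/ and viewed, at most 10 in all, crops included, and the job is handed in when it is done.

Besides the shell and the picture viewer there is one more tool, called after "Call:" in YAML: its name, and indented under it one key for each argument. jog_arm: Moves the arm, as the interface text tells. Its arguments: {"type":"object","properties":{"steps":{"type":"array"}},"required":["steps"]}

```bash
mkdir -p pics
python3 - <<'E'
from bench import *
import cv2
for n in("scene","side"):
    f=grab_frame(n); cv2.imwrite(f"pics/{n}0.png",f)
for n in("scene","side","wrist"): print(n,camera_model(n))
s=read_state();print(s['time'],s['eef_pos'],s['tool_rot'])
E
```

```text
scene {'fov_y': 52.793317470235564, 'cx': 320.5063592817929, 'cy': 244.38842267412076, 'eye': array([ 0.8645592 , -0.48504851,  1.06119192]), 'rotation': array([0.50967429, 0.16453889, 0.63213391])}
side {'fov_y': 49.79567897759805, 'cx': 321.508840875265, 'cy': 242.77152210882247, 'eye': array([0.36391712, 1.09919302, 0.71040023]), 'rotation': array([ 0.10199649, -1.51426106, -2.64749303])}
wrist {'fov_y': 70.19898304388632, 'cx': 319.844697813461, 'cy': 239.53695320058424, 'eye': array([ 0.26324595, -0.62762021,  0.37282749]), 'rotation': array([-0.27350086,  0.21010249, -1.28388242])}
0.1 [ 0.18377197 -0.64888868  0.23008097] [-3.10969797e+00 -4.31505823e-01 -5.63069754e-05]
```

View pics/scene0.png

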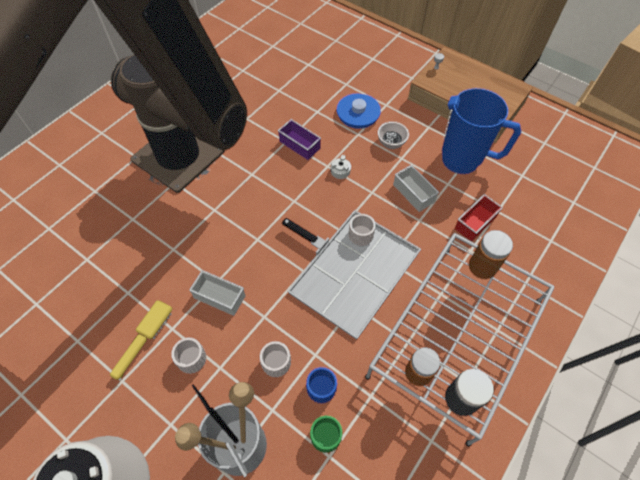

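View pics/side0.png

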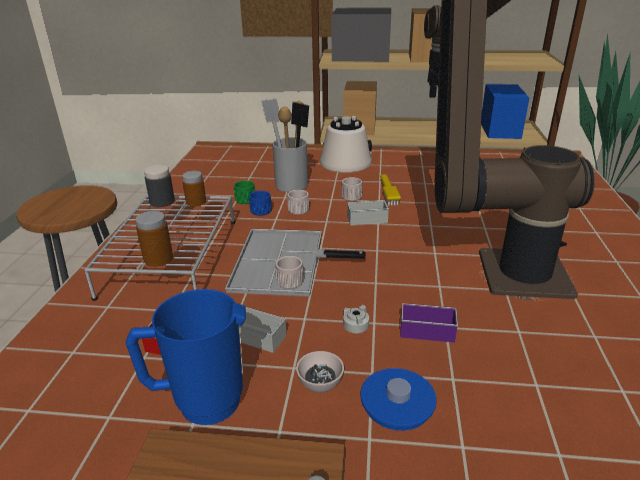

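Candidates (scene pixels):
- **Plain tins:** (217,292) and (416,188). The purple one at (299,139) and the red one at (478,217) are look-alikes.
- **White ramekins:** (189,355), (275,359), and (362,229) already on the tray. Blue (321,385) and green (326,434) are look-alikes, and (393,137) is the bowl.
- **Tray and shelf:** tray around (357,272) with its handle at (300,233). The shelf's front edge runs roughly (455,240) to (370,375).

```bash
cat > h.py <<'E'
import numpy as np,cv2
from scipy.spatial.transform import Rotation as R
from bench import *
def cam(n):
    c=camera_model(n); c['f']=240/np.tan(np.radians(c['fov_y']/2)); c['R']=R.from_rotvec(c['rotation']).as_matrix(); return c
def cast(c,px,z):
    px=np.atleast_2d(np.asarray(px,float)); d=np.c_[(px[:,0]-c['cx'])/c['f'],-(px[:,1]-c['cy'])/c['f'],-np.ones(len(px))]@c['R'].T
    return c['eye']+d*((z-c['eye'][2])/d[:,2])[:,None]
def proj(c,P):
    q=(np.atleast_2d(P)-c['eye'])@c['R']; return np.c_[c['cx']+c['f']*q[:,0]/-q[:,2],c['cy']-c['f']*q[:,1]/-q[:,2]]
def grey(f,smax=70,vmin=70,k=3):
    h=cv2.cvtColor(f,cv2.COLOR_BGR2HSV); m=((h[...,1]<smax)&(h[...,2]>vmin)).astype(np.uint8)*255
    return cv2.morphologyEx(m,cv2.MORPH_OPEN,np.ones((k,k),np.uint8))
def blobs(m,amin=300):
    cs,_=cv2.findContours(m,cv2.RETR_EXTERNAL,cv2.CHAIN_APPROX_NONE); out=[]
    for c in cs:
        if cv2.contourArea(c)>amin:
            h=cv2.convexHull(c); M=cv2.moments(h); out.append((M['m10']/M['m00'],M['m01']/M['m00'],cv2.contourArea(h),h))
    return out
def edges(c,h,z,eps=3):
    a=cv2.approxPolyDP(h,eps,True)[:,0]; P=cast(c,a,z)[:,:2]; d=np.roll(P,-1,0)-P
    return [(round(np.hypot(*v)*1000),round(np.degrees(np.arctan2(v[1],v[0]))%180,1)) for v in d],a
E
python3 - <<'E'
from h import *
f=cv2.imread('pics/scene0.png'); c=cam('scene'); m=grey(f)
o=cv2.resize(f,None,fx=2,fy=2)
for x,y,A,h in blobs(m):
    if x<140 or y<100: continue
    e,a=edges(c,h,.03); cv2.polylines(o,[a*2],True,(0,255,255),1)
    print(np.round([x,y,A]),'tin',cast(c,(x,y),.0225)[0].round(4),'ram',cast(c,(x,y),.0275)[0,:2].round(4),e if A>700 else '',a.tolist() if A>5000 else '')
cv2.imwrite('pics/o1.png',o[300:900,300:1100])
for n,p in dict(sl=(455,240),sr=(370,375),h0=(284,222)).items(): print(n,cast(c,p,.085 if n[0]=='s' else .035).round(3))
E
```

```text
[ 231.  441. 4135.] tin [ 0.6376 -0.4725  0.0225] ram [ 0.6387 -0.4726] [(35, np.float64(20.6)), (43, np.float64(176.8)), (55, np.float64(134.5)), (19, np.float64(106.5)), (39, np.float64(79.3)), (52, np.float64(42.8)), (80, np.float64(169.4)), (54, np.float64(115.0)), (34, np.float64(81.8)), (33, np.float64(47.6))] 
[275. 358. 860.] tin [ 0.6002 -0.2896  0.0225] ram [ 0.6015 -0.2906] [(24, np.float64(3.2)), (39, np.float64(138.7)), (26, np.float64(93.6)), (26, np.float64(46.6)), (38, np.float64(169.0)), (27, np.float64(130.6)), (23, np.float64(88.7)), (24, np.float64(47.9))] 
[189. 355. 973.] tin [ 0.4442 -0.3967  0.0225] ram [ 0.4462 -0.3971] [(38, np.float64(23.0)), (49, np.float64(166.0)), (43, np.float64(86.2)), (29, np.float64(28.5)), (33, np.float64(170.8)), (29, np.float64(131.5)), (27, np.float64(95.2))] 
[ 218.  292. 1562.] tin [ 0.3922 -0.2489  0.0225] ram [ 0.3945 -0.2501] [(110, np.float64(14.6)), (45, np.float64(143.5)), (40, np.float64(79.4)), (85, np.float64(15.1)), (42, np.float64(160.2)), (48, np.float64(105.3))] 
[  452.   350. 26724.] tin [ 0.9002 -0.0391  0.0225]
[... 769 characters left out ...]
(150, np.float64(76.8))] [[357, 210], [420, 250], [379, 323], [355, 338], [286, 290], [312, 242]]
[ 416.  187. 1287.] tin [0.6025 0.2949 0.0225] ram [0.6037 0.2911] [(115, np.float64(161.6)), (61, np.float64(100.3)), (32, np.float64(48.4)), (95, np.float64(163.2)), (41, np.float64(118.8)), (58, np.float64(78.0))] 
[339. 167. 418.] tin [0.3984 0.2269 0.0225] ram [0.4007 0.2235]  
[ 193.  164. 1097.] tin [ 0.0737 -0.0058  0.0225] ram [ 0.0775 -0.0081] [(164, np.float64(92.1)), (31, np.float64(24.9)), (174, np.float64(108.4)), (78, np.float64(9.0))] 
[393. 134. 646.] tin [0.4506 0.4174 0.0225] ram [0.4526 0.413 ]  
sl [[0.772 0.172 0.085]]
sr [[ 0.791 -0.212  0.085]]
h0 [[ 0.398 -0.009  0.035]]
```

View pics/o1.png

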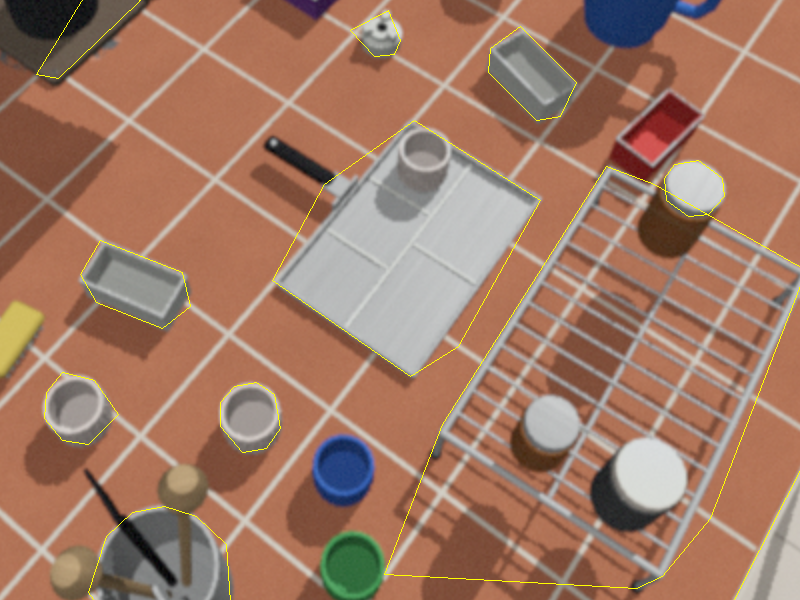

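The crop confirms the choice: plain tins, white ramekins, and shelf and tray both nearly in line with x. I'll start by hovering over the nearer ramekin with the tool turned so its x points along world y.

Call:
jog_arm:
  steps:
    - {"x": 321, "y": -171, "z": 0, "rz": -1.295, "fingers": 1}
    - {"x": 321, "y": -171, "z": 0, "rz": -1.295, "fingers": 1}
    - {"x": 321, "y": -171, "z": 0, "rz": -1.295, "fingers": 1}
    - {"x": 321, "y": -171, "z": 0, "rz": -1.295, "fingers": 1}
    - {"x": 321, "y": -171, "z": 0, "rz": -1.295, "fingers": 1}
    - {"x": 321, "y": -171, "z": 0, "rz": -1.295, "fingers": 1}
    - {"x": 321, "y": -171, "z": 0, "rz": -1.295, "fingers": 1}
    - {"x": 321, "y": -171, "z": 0, "rz": -1.295, "fingers": 1}
    - {"x": 321, "y": -171, "z": 0, "rz": -1.295, "fingers": 1}
    - {"x": 321, "y": -171, "z": 0, "rz": -1.295, "fingers": 1}

```text
schema error: expected keys fingers, x, y, z, rx, ry, rz
```

```bash
cat >> h.py <<'E'
def st():
    s=read_state(); M=R.from_rotvec(s['tool_rot']).as_matrix()
    print('t',round(s['time'],2),'tcp',s['eef_pos'].round(4),'psi',round(np.degrees(np.arctan2(M[1,0],M[0,0])),2),'tilt',M[2].round(4),'gap',round(s['finger_gap'],3)); return s
E
python3 - <<'E'
from h import *
st(); c=cam('wrist'); f=grab_frame('wrist'); cv2.imwrite('pics/w1.png',f)
m=grey(f,k=5)
for x,y,A,h in blobs(m,800): print(np.round([x,y,A]),'tin',cast(c,(x,y),.0225)[0,:2].round(4),'ram',cast(c,(x,y),.0275)[0,:2].round(4))
s=cam('scene')
T=cast(s,[(357,210.5),(420,250),(355.5,338),(287,290)],.012); print(T.round(4))
for n,p,z in [('spoon1',(188,435),.28),('spoon2',(240,395),.28),('pitcher',(476,110),.2),('blue',(321,385),.03),('red',(478,217),.02),('brush',(150,325),.02)]: print(n,cast(s,p,z)[0].round(3))
E
```

```text
t 0.1 tcp [ 0.1838 -0.6489  0.2301] psi 15.8 tilt [ 3.0e-04 -2.1e-03 -1.0e+00] gap 1.003
[ 510.  463. 1492.] tin [-0.0903 -0.9993] ram [-0.0852 -0.994 ]
[ 607.  389. 4270.] tin [ 0.0577 -1.0614] ram [ 0.0607 -1.0552]
[  568.   211. 25870.] tin [ 0.2519 -0.9012] ram [ 0.252  -0.8973]
[ 426.   46. 2188.] tin [ 0.3552 -0.7009] ram [ 0.3538 -0.6999]
[[ 0.5168  0.1452  0.012 ]
 [ 0.71    0.1427  0.012 ]
 [ 0.7124 -0.1419  0.012 ]
 [ 0.5144 -0.1429  0.012 ]]
spoon1 [ 0.636 -0.509  0.28 ]
spoon2 [ 0.659 -0.417  0.28 ]
pitcher [0.642 0.455 0.2  ]
blue [ 0.716 -0.276  0.03 ]
red [0.78  0.313 0.02 ]
brush [ 0.325 -0.4    0.02 ]
```

View pics/w1.png

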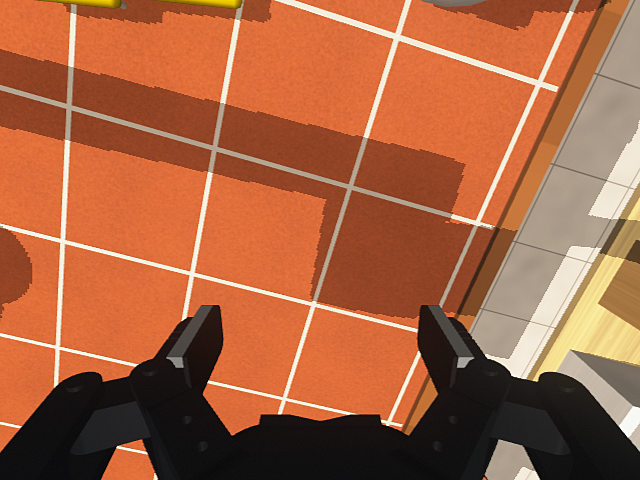

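Call:
jog_arm:
  steps:
    - {"x": 321, "y": -171, "z": 0, "rx": 0, "ry": 0, "rz": -1.295, "fingers": 1}
    - {"x": 321, "y": -171, "z": 0, "rx": 0, "ry": 0, "rz": -1.295, "fingers": 1}
    - {"x": 321, "y": -171, "z": 0, "rx": 0, "ry": 0, "rz": -1.295, "fingers": 1}
    - {"x": 321, "y": -171, "z": 0, "rx": 0, "ry": 0, "rz": -1.295, "fingers": 1}
    - {"x": 321, "y": -171, "z": 0, "rx": 0, "ry": 0, "rz": -1.295, "fingers": 1}
    - {"x": 321, "y": -171, "z": 0, "rx": 0, "ry": 0, "rz": -1.295, "fingers": 1}
    - {"x": 321, "y": -171, "z": 0, "rx": 0, "ry": 0, "rz": -1.295, "fingers": 1}
    - {"x": 321, "y": -171, "z": 0, "rx": 0, "ry": 0, "rz": -1.295, "fingers": 1}
    - {"x": 321, "y": -171, "z": 0, "rx": 0, "ry": 0, "rz": -1.295, "fingers": 1}
    - {"x": 321, "y": -171, "z": 0, "rx": 0, "ry": 0, "rz": -1.295, "fingers": 1}

```text
time: 1.15
eef_pos: [0.4466, -0.3966, 0.2309]
tool_rot: [-2.219, -2.223, 0.0]
contact_force: [-0.5, -0.6, -0.4]
finger_gap: 1.001
grasp_force: 0.0
```

```bash
cat >> h.py <<'E'
def wlook(name,amin=800,k=5,vmin=70):
    st(); c=cam('wrist'); f=grab_frame('wrist'); cv2.imwrite(name,f); m=grey(f,k=k,vmin=vmin); 
    for x,y,A,h in blobs(m,amin):
        b=h[:,0]; e,a=edges(c,h,.045)
        print(np.round([x,y,A]),'TRUNC' if b.min()<2 or b[:,0].max()>637 or b[:,1].max()>477 else '','tin',cast(c,(x,y),.0225)[0,:2].round(4),'ram',cast(c,(x,y),.0275)[0,:2].round(4),[(l,float(t)) for l,t in e if l>40])
    return f,c
E
python3 - <<'E'
from h import *
wlook('pics/w2.png')
E
```

```text
t 1.15 tcp [ 0.4466 -0.3966  0.2309] psi 90.08 tilt [ 5.e-04 -5.e-04 -1.e+00] gap 1.001
[ 354.  395. 7806.]  tin [ 0.4915 -0.6418] ram [ 0.4908 -0.6371] [(160, 169.3), (44, 107.6)]
[ 188.  336. 1058.]  tin [ 0.2904 -0.5551] ram [ 0.2926 -0.5517] [(91, 64.3), (82, 58.1)]
[  547.   299. 20871.] TRUNC tin [ 0.7093 -0.5051] ram [ 0.7055 -0.5024] [(155, 156.0), (109, 107.0), (129, 8.2), (149, 130.5)]
[ 321.  212. 3636.]  tin [ 0.4485 -0.4023] ram [ 0.4485 -0.401 ] []
[ 495.   94. 6319.]  tin [ 0.6138 -0.2871] ram [ 0.6114 -0.2875] [(42, 94.4), (43, 14.4)]
[  292.    40. 34040.] TRUNC tin [ 0.4224 -0.2419] ram [ 0.4228 -0.243 ] [(192, 4.9), (73, 0.0), (272, 176.4), (357, 8.4), (175, 162.7)]
```

View pics/w2.png

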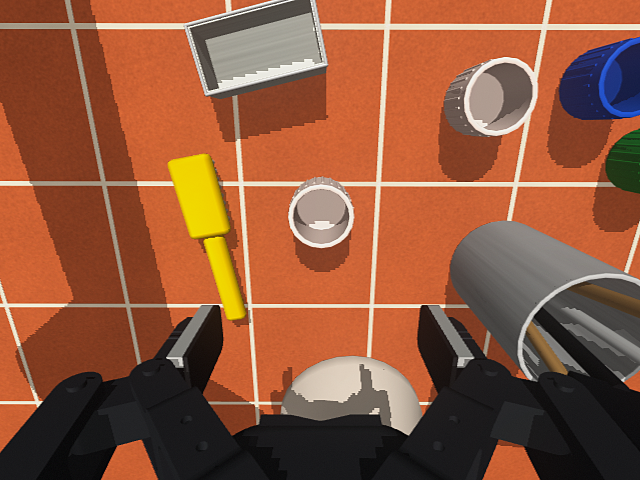

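Ramekin B's rim is at (321,213), tin A is at the top around (258,45), and ramekin A is at (495,95). Descending on ramekin B now.

Call:
jog_arm:
  steps:
    - {"x": -4, "y": 2, "z": 190, "rx": 0, "ry": 0, "rz": 0, "fingers": 1}
    - {"x": -4, "y": 2, "z": 190, "rx": 0, "ry": 0, "rz": 0, "fingers": 1}
    - {"x": -4, "y": 2, "z": 190, "rx": 0, "ry": 0, "rz": 0, "fingers": 1}
    - {"x": -4, "y": 2, "z": 190, "rx": 0, "ry": 0, "rz": 0, "fingers": 1}
    - {"x": -4, "y": 2, "z": 214, "rx": 0, "ry": 0, "rz": 0, "fingers": 1}
    - {"x": -4, "y": 2, "z": 214, "rx": 0, "ry": 0, "rz": 0, "fingers": 1}
    - {"x": -4, "y": 2, "z": 214, "rx": 0, "ry": 0, "rz": 0, "fingers": -1}
    - {"x": -4, "y": 2, "z": 214, "rx": 0, "ry": 0, "rz": 0, "fingers": -1}
    - {"x": -4, "y": 2, "z": 214, "rx": 0, "ry": 0, "rz": 0, "fingers": -1}
    - {"x": -4, "y": 2, "z": 214, "rx": 0, "ry": 0, "rz": 0, "fingers": -1}

```text
time: 2.2
eef_pos: [0.4492, -0.4031, 0.0198]
tool_rot: [2.218, 2.218, -0.001]
contact_force: [-0.3, -0.2, 4.0]
finger_gap: 0.742
grasp_force: 66.2
```

Call:
jog_arm:
  steps:
    - {"x": 0, "y": 0, "z": -60, "rx": 0, "ry": 0, "rz": 0, "fingers": -1}
    - {"x": 0, "y": 0, "z": -120, "rx": 0, "ry": 0, "rz": 0, "fingers": -1}
    - {"x": 0, "y": 0, "z": -120, "rx": 0, "ry": 0, "rz": 0, "fingers": -1}
    - {"x": 308, "y": 115, "z": -120, "rx": 0, "ry": 0, "rz": 0, "fingers": -1}
    - {"x": 308, "y": 115, "z": -120, "rx": 0, "ry": 0, "rz": 0, "fingers": -1}
    - {"x": 308, "y": 115, "z": -120, "rx": 0, "ry": 0, "rz": 0, "fingers": -1}
    - {"x": 308, "y": 115, "z": -120, "rx": 0, "ry": 0, "rz": 0, "fingers": -1}
    - {"x": 308, "y": 115, "z": -120, "rx": 0, "ry": 0, "rz": 0, "fingers": -1}
    - {"x": 308, "y": 115, "z": -120, "rx": 0, "ry": 0, "rz": 0, "fingers": -1}
    - {"x": 308, "y": 115, "z": -120, "rx": 0, "ry": 0, "rz": 0, "fingers": -1}

```text
time: 3.2
eef_pos: [0.5637, -0.09, 0.1379]
tool_rot: [2.219, 2.224, 0.002]
contact_force: [0.7, -0.7, -1.2]
finger_gap: 0.742
grasp_force: 67.0
```

Run:
```python
from h import *
f,c=wlook('pics/w3.png',k=3)
```

```text
t 3.2 tcp [ 0.5637 -0.09    0.1379] psi 90.13 tilt [ 6.e-04  9.e-04 -1.e+00] gap 0.742
[ 630.  369. 1212.] TRUNC tin [ 0.8484 -0.2197] ram [ 0.8429 -0.2156] [(91, 106.5), (81, 92.3)]
[3.0700e+02 1.9800e+02 2.4983e+05] TRUNC tin [ 0.5548 -0.0616] ram [ 0.555  -0.0606] [(133, 106.5), (116, 81.5), (167, 25.9), (288, 179.2), (67, 119.9), (263, 73.6), (377, 0.1)]
```

View pics/w3.png

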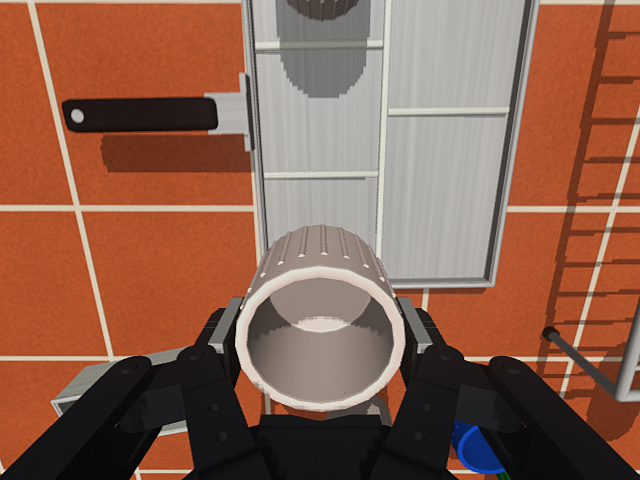

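The wrist view shows the held ramekin's rim at (320,338). It also shows the tray ribs at rows 45, 174 and 110, the row rib at column ~385, the back-right corner at (494,286), the handle at (140,114) and the shelf's right front leg foot at (549,333).

Run:
```python
from h import *
c=cam('wrist')
for n,p,z in [('rib L/M front',[(262,46),(320,45),(380,44)],.0055),('rib M/R front',[(268,175.5),(320,174.5),(374,173.5)],.0055),('rib back',[(395,111),(450,111),(505,111)],.0055),('row rib',[(388,10),(385,100),(380.5,240)],.0055),('corner BR',[(494,286)],.012),('right rim outer',[(400,288),(494,286)],.012),('front rim outer',[(249,10),(258,140)],.012),('back rim',[(538,0),(515,150)],.012),('handle',[(67,114),(215,114)],.037),('rim ram',[(320,338),(236,338),(405,338)],.173),('leg foot',[(549,333)],0),('tinA?',[(180,400)],.02)]: print(n,cast(c,p,z)[:,:2].round(4).tolist())
```

```text
rib L/M front [[0.524, 0.0478], [0.5655, 0.0485], [0.6084, 0.0493]]
rib M/R front [[0.5242, -0.0441], [0.5658, -0.0432], [0.6089, -0.0423]]
rib back [[0.6223, 0.0045], [0.6639, 0.0046], [0.7055, 0.0047]]
row rib [[0.6127, 0.0702], [0.6143, 0.0122], [0.6174, -0.0982]]
corner BR [[0.7172, -0.1378]]
right rim outer [[0.6357, -0.1399], [0.7172, -0.1378]]
front rim outer [[0.5173, 0.0681], [0.5188, -0.0166]]
back rim [[0.7123, 0.0745], [0.7146, -0.0234]]
handle [[0.3961, 0.0007], [0.4952, 0.0009]]
rim ram [[0.5656, -0.0808], [0.5348, -0.0808], [0.5969, -0.0807]]
leg foot [[0.7844, -0.1929]]
tinA? [[0.4333, -0.2541]]
```

Run:
```python
from h import *
c=cam('wrist'); f=cv2.imread('pics/w3.png'); g=cv2.cvtColor(f,cv2.COLOR_BGR2GRAY)
for z in(.17,.173): print(cast(c,[(320,265),(320,411),(320,338)],z).round(4).tolist())
print(c['eye'], proj(c,[[.5637,-.09,.138],[.5637,-.09,.157]]).round(1))
print(g[380:425,320].tolist())
```

```text
[[0.5655, -0.053, 0.17], [0.5657, -0.1176, 0.17], [0.5656, -0.0828, 0.17]]
[[0.5655, -0.0518, 0.173], [0.5657, -0.1146, 0.173], [0.5656, -0.0808, 0.173]]
[ 0.56520943 -0.00712107  0.28083673] [[315.8 311.4]
 [315.3 334.6]]
[146, 146, 145, 146, 146, 146, 146, 145, 144, 145, 144, 146, 147, 145, 145, 145, 146, 145, 145, 144, 142, 156, 165, 176, 225, 219, 218, 217, 215, 189, 169, 154, 57, 63, 67, 66, 64, 63, 65, 67, 59, 20, 23, 23, 23]
```

Call:
jog_arm:
  steps:
    - {"x": -6, "y": 2, "z": 40, "rx": 0, "ry": 0, "rz": 0, "fingers": -1}
    - {"x": -6, "y": 2, "z": 80, "rx": 0, "ry": 0, "rz": 0, "fingers": -1}
    - {"x": -6, "y": 2, "z": 105, "rx": 0, "ry": 0, "rz": 0, "fingers": -1}
    - {"x": -6, "y": 2, "z": 110, "rx": 0, "ry": 0, "rz": 0, "fingers": -1}
    - {"x": -6, "y": 2, "z": 113, "rx": 0, "ry": 0, "rz": 0, "fingers": -1}
    - {"x": -6, "y": 2, "z": 113, "rx": 0, "ry": 0, "rz": 0, "fingers": -1}

```text
time: 3.85
eef_pos: [0.5662, -0.1001, 0.0258]
tool_rot: [2.22, 2.22, 0.002]
contact_force: [0.4, -0.1, -0.7]
finger_gap: 0.747
grasp_force: 67.0
```

Call:
jog_arm:
  steps:
    - {"x": 4, "y": 1, "z": 0, "rx": 0, "ry": 0, "rz": 0, "fingers": -1}
    - {"x": 4, "y": 1, "z": 2, "rx": 0, "ry": 0, "rz": 0, "fingers": -1}
    - {"x": 4, "y": 1, "z": 2, "rx": 0, "ry": 0, "rz": 0, "fingers": -1}

```text
time: 4.15
eef_pos: [0.5666, -0.0955, 0.0231]
tool_rot: [2.22, 2.221, 0.001]
contact_force: [-0.2, 0.4, -0.6]
finger_gap: 0.743
grasp_force: 67.0
```

Call:
jog_arm:
  steps:
    - {"x": 0, "y": 0, "z": 0, "rx": 0, "ry": 0, "rz": 0, "fingers": 0.75}
    - {"x": 0, "y": 0, "z": 0, "rx": 0, "ry": 0, "rz": 0, "fingers": 0.75}
    - {"x": 0, "y": 0, "z": 0, "rx": 0, "ry": 0, "rz": 0, "fingers": 0.75}
    - {"x": 0, "y": 0, "z": -30, "rx": 0, "ry": 0, "rz": 0, "fingers": 0.75}
    - {"x": 0, "y": 0, "z": -80, "rx": 0, "ry": 0, "rz": 0, "fingers": 1}
    - {"x": -40, "y": 10, "z": -120, "rx": 0, "ry": 0, "rz": 0, "fingers": 1}
    - {"x": -90, "y": 20, "z": -170, "rx": 0, "ry": 0, "rz": 0, "fingers": 1}
    - {"x": -194, "y": 40, "z": -170, "rx": 0, "ry": 0, "rz": 0, "fingers": 1}
    - {"x": -194, "y": 40, "z": -170, "rx": 0, "ry": 0, "rz": 0, "fingers": 1}
    - {"x": -194, "y": 40, "z": -170, "rx": 0, "ry": 0, "rz": 0, "fingers": 1}

```text
time: 5.15
eef_pos: [0.6067, -0.2934, 0.194]
tool_rot: [2.221, 2.217, -0.0]
contact_force: [-0.1, 1.1, -0.1]
finger_gap: 1.002
grasp_force: 0.0
```

Run:
```python
from h import *
f,c=wlook('pics/w4.png',k=5)
```

```text
t 5.15 tcp [ 0.6067 -0.2934  0.194 ] psi 89.88 tilt [-0.0024  0.0023 -1.    ] gap 1.002
[ 366.  369. 8241.]  tin [ 0.6594 -0.4693] ram [ 0.6586 -0.4652] [(72, 113.2), (122, 171.4), (60, 88.5)]
[ 315.  219. 4548.]  tin [ 0.6033 -0.297 ] ram [ 0.6034 -0.2957] []
[  585.    65. 11156.] TRUNC tin [ 0.8288 -0.1662] ram [ 0.8253 -0.1669] [(71, 106.4), (78, 13.8), (84, 61.5), (42, 179.8)]
[  229.    95. 86572.] TRUNC tin [ 0.531  -0.1882] ram [ 0.5322 -0.1886] [(422, 8.7), (107, 64.7), (312, 179.8), (115, 119.8)]
```

View pics/w4.png

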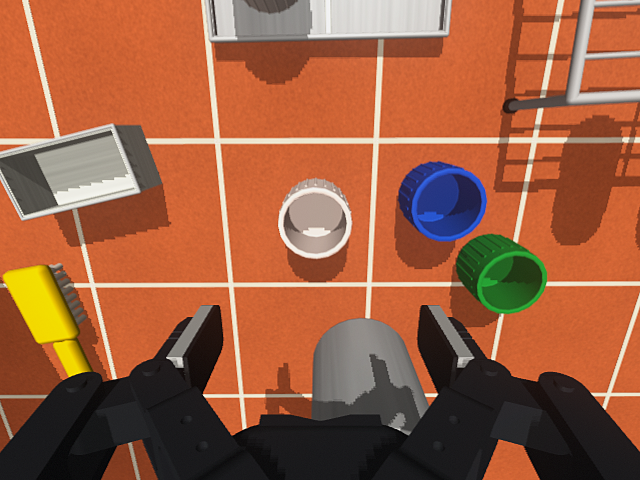

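Ramekin A's rim is at (315,220), with blue at (443,202) and green at (502,275) left alone. Descending on ramekin A.

Call:
jog_arm:
  steps:
    - {"x": 0, "y": -3, "z": 50, "rx": 0, "ry": 0, "rz": 0, "fingers": 1}
    - {"x": 0, "y": -3, "z": 100, "rx": 0, "ry": 0, "rz": 0, "fingers": 1}
    - {"x": 0, "y": -3, "z": 150, "rx": 0, "ry": 0, "rz": 0, "fingers": 1}
    - {"x": 0, "y": -3, "z": 176, "rx": 0, "ry": 0, "rz": 0, "fingers": 1}
    - {"x": 0, "y": -3, "z": 176, "rx": 0, "ry": 0, "rz": 0, "fingers": 1}
    - {"x": 0, "y": -3, "z": 176, "rx": 0, "ry": 0, "rz": 0, "fingers": -1}
    - {"x": 0, "y": -3, "z": 176, "rx": 0, "ry": 0, "rz": 0, "fingers": -1}
    - {"x": 0, "y": -3, "z": 176, "rx": 0, "ry": 0, "rz": 0, "fingers": -1}
    - {"x": 0, "y": -3, "z": 176, "rx": 0, "ry": 0, "rz": 0, "fingers": -1}

```text
time: 6.1
eef_pos: [0.605, -0.2907, 0.0195]
tool_rot: [2.218, 2.218, 0.002]
contact_force: [0.5, 0.6, 4.1]
finger_gap: 0.719
grasp_force: 66.9
```

Call:
jog_arm:
  steps:
    - {"x": 0, "y": 0, "z": -60, "rx": 0, "ry": 0, "rz": 0, "fingers": -1}
    - {"x": 0, "y": 0, "z": -120, "rx": 0, "ry": 0, "rz": 0, "fingers": -1}
    - {"x": 0, "y": 0, "z": -120, "rx": 0, "ry": 0, "rz": 0, "fingers": -1}
    - {"x": 297, "y": -39, "z": -120, "rx": 0, "ry": 0, "rz": 0, "fingers": -1}
    - {"x": 297, "y": -39, "z": -120, "rx": 0, "ry": 0, "rz": 0, "fingers": -1}
    - {"x": 297, "y": -39, "z": -120, "rx": 0, "ry": 0, "rz": 0, "fingers": -1}
    - {"x": 297, "y": -39, "z": -120, "rx": 0, "ry": 0, "rz": 0, "fingers": -1}
    - {"x": 297, "y": -39, "z": -120, "rx": 0, "ry": 0, "rz": 0, "fingers": -1}
    - {"x": 297, "y": -39, "z": -120, "rx": 0, "ry": 0, "rz": 0, "fingers": -1}
    - {"x": 297, "y": -39, "z": -120, "rx": 0, "ry": 0, "rz": 0, "fingers": -1}

```text
time: 7.1
eef_pos: [0.5625, 0.0129, 0.1365]
tool_rot: [-2.213, -2.227, -0.001]
contact_force: [-0.4, -0.5, -2.2]
finger_gap: 0.721
grasp_force: 66.7
```

Run:
```python
from h import *
st(); c=cam('wrist'); f=grab_frame('wrist'); cv2.imwrite('pics/w5.png',f)
h=cv2.cvtColor(f,cv2.COLOR_BGR2HSV)
# bright rim of held ramekin
g=h[...,2]; m=((h[...,1]<40)&(g>195)).astype(np.uint8)*255; m[:225]=0; m[430:]=0; m[:,:200]=0;m[:,440:]=0
b=max(blobs(m,50),key=lambda b:b[2]); x,y,w,hh=cv2.boundingRect(b[3]); print(x,y,w,hh)
q=cast(c,[(x,y+hh/2),(x+w,y+hh/2),(x+w/2,y),(x+w/2,y+hh)],.171); print(q.round(4).tolist(),'ctr',(q[0,0]+q[1,0])/2,(q[2,1]+q[3,1])/2)
```

```text
t 7.1 tcp [0.5625 0.0129 0.1365] psi 90.36 tilt [ 2.e-03 -7.e-04 -1.e+00] gap 0.721
238 282 164 102
[[0.5336, 0.021, 0.171], [0.5939, 0.0214, 0.171], [0.5636, 0.0418, 0.171], [0.5639, -0.0017, 0.171]] ctr 0.5637377311695353 0.020039287877652773
```

View pics/w5.png

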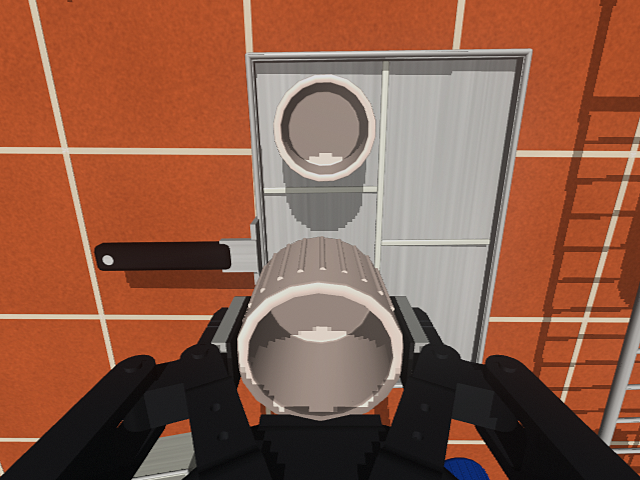

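The held rim spans columns 239–402 and rows 282–418. Ramekin C's rim is centred at (325,128). Tray corners are at (246,54) and (531,49), with ribs at rows 190 and 242 and the row rib at column ~381.

Run:
```python
from h import *
c=cam('wrist')
for n,p,z in [('held y',[(320,282),(320,418)],.170),('held x',[(239,348),(402,348)],.170),('ramC',[(274,128),(375,128),(325,74),(325,182)],.058),('cornersFL BL',[(247,54),(531,49)],.012),('rib LM',[(262,190),(320,190),(376,189)],.0055),('rib back',[(384,242.5),(488,242.5)],.0055),('row rib',[(385.5,65),(377,265)],.0055),('front rim',[(247,60),(262,265)],.012),('back rim',[(530.5,60),(479,370)],.012),('handle',[(100,257),(228,257)],.037)]: print(n,cast(c,p,z)[:,:2].round(4).tolist())
```

```text
held y [[0.5645, 0.0387], [0.5648, -0.0224]]
held x [[0.534, 0.0112], [0.5956, 0.0114]]
ramC [[0.536, 0.0896], [0.5983, 0.0898], [0.5672, 0.1199], [0.5677, 0.0565]]
cornersFL BL [[0.5131, 0.1384], [0.711, 0.1423]]
rib LM [[0.5178, 0.0417], [0.5646, 0.0419], [0.6097, 0.0428]]
rib back [[0.619, -0.0027], [0.7072, -0.0023]]
row rib [[0.6115, 0.1328], [0.6143, -0.0233]]
front rim [[0.5129, 0.1346], [0.5157, -0.021]]
back rim [[0.712, 0.1354], [0.7156, -0.1275]]
handle [[0.3973, -0.0045], [0.4947, -0.0041]]
```

The arm was still settling when I took that frame, so I'll settle it, correct, and look again while it's still.

Call:
jog_arm:
  steps:
    - {"x": -8, "y": 1, "z": 60, "rx": 0, "ry": 0, "rz": 0, "fingers": -1}
    - {"x": -8, "y": 1, "z": 60, "rx": 0, "ry": 0, "rz": 0, "fingers": -1}
    - {"x": -8, "y": 1, "z": 60, "rx": 0, "ry": 0, "rz": 0, "fingers": -1}
    - {"x": -8, "y": 1, "z": 60, "rx": 0, "ry": 0, "rz": 0, "fingers": -1}
    - {"x": -8, "y": 1, "z": 60, "rx": 0, "ry": 0, "rz": 0, "fingers": -1}

```text
time: 7.65
eef_pos: [0.5668, -0.0013, 0.0784]
tool_rot: [2.22, 2.218, 0.003]
contact_force: [-0.3, -0.8, -0.4]
finger_gap: 0.72
grasp_force: 66.6
```

```bash
cat >> h.py <<'E'
def lines(f,c,z=.0055):
    # tray lines: long near-axis segments in wrist image, cast at z
    g=cv2.cvtColor(f,cv2.COLOR_BGR2GRAY); L=cv2.createLineSegmentDetector().detect(g)[0][:,0]
    for l in L:
        if np.hypot(l[2]-l[0],l[3]-l[1])>60:
            P=cast(c,[l[:2],l[2:]],z)[:,:2]; print(np.round(l).astype(int).tolist(),P.round(4).tolist())
E
python3 - <<'E'
from h import *
st(); c=cam('wrist'); f=grab_frame('wrist'); st(); cv2.imwrite('pics/w6.png',f)
lines(f,c)
E
```

```text
t 7.65 tcp [ 0.5668 -0.0013  0.0784] psi 89.95 tilt [-6.0e-04  3.6e-03 -1.0e+00] gap 0.72
t 7.7 tcp [ 0.5667 -0.0011  0.0784] psi 89.97 tilt [-7.0e-04  3.6e-03 -1.0e+00] gap 0.723
[87, 345, 197, 345] [[0.3956, -0.0741], [0.4769, -0.0746]]
[196, 286, 39, 289] [[0.4816, -0.0261], [0.3725, -0.0282]]
[538, 377, 639, 475] [[0.7358, -0.1051], [0.8445, -0.209]]
[224, 16, 251, 297] [[0.516, 0.1365], [0.5193, -0.035]]
[16, 460, 114, 366] [[0.3113, -0.1883], [0.4124, -0.0926]]
[221, 10, 578, 2] [[0.5145, 0.1392], [0.7083, 0.1427]]
[634, 129, 567, 129] [[0.7579, 0.0769], [0.7171, 0.077]]
[234, 222, 241, 296] [[0.512, 0.0198], [0.5127, -0.0339]]
[523, 344, 596, 343] [[0.719, -0.0744], [0.7729, -0.0745]]
[564, 138, 638, 138] [[0.7167, 0.072], [0.7616, 0.072]]
[506, 353, 526, 244] [[0.7074, -0.0827], [0.7063, 0.0039]]
[197, 339, 49, 339] [[0.4775, -0.0694], [0.3691, -0.0693]]
[344, 13, 274, 14] [[0.5818, 0.1376], [0.5436, 0.137]]
[1, 138, 222, 138] [[0.3755, 0.0725], [0.509, 0.0722]]
[393, 251, 523, 249] [[0.6175, -0.001], [0.7051, 0.0001]]
[572, 0, 219, 8] [[0.7046, 0.1437], [0.514, 0.1403]]
[246
[... 1128 characters left out ...]
, 0.1298]]
[385, 219, 382, 283] [[0.6105, 0.0213], [0.6112, -0.0246]]
[209, 0, 231, 219] [[0.5086, 0.1436], [0.5105, 0.0215]]
[565, 131, 591, 0] [[0.7164, 0.0762], [0.7152, 0.1434]]
[524, 338, 565, 135] [[0.719, -0.0699], [0.7165, 0.0739]]
[216, 3, 444, 0] [[0.5121, 0.1422], [0.6357, 0.1434]]
[522, 252, 401, 253] [[0.7046, -0.002], [0.6227, -0.0024]]
[235, 218, 214, 4] [[0.5132, 0.0223], [0.5113, 0.1418]]
[364, 179, 269, 180] [[0.5963, 0.0477], [0.5365, 0.0469]]
[219, 306, 79, 308] [[0.4966, -0.0421], [0.397, -0.0431]]
[604, 260, 625, 183] [[0.7615, -0.0075], [0.761, 0.0447]]
[271, 186, 364, 184] [[0.5371, 0.0431], [0.5964, 0.0441]]
[587, 331, 606, 263] [[0.7641, -0.0636], [0.7635, -0.0099]]
```

View pics/w6.png

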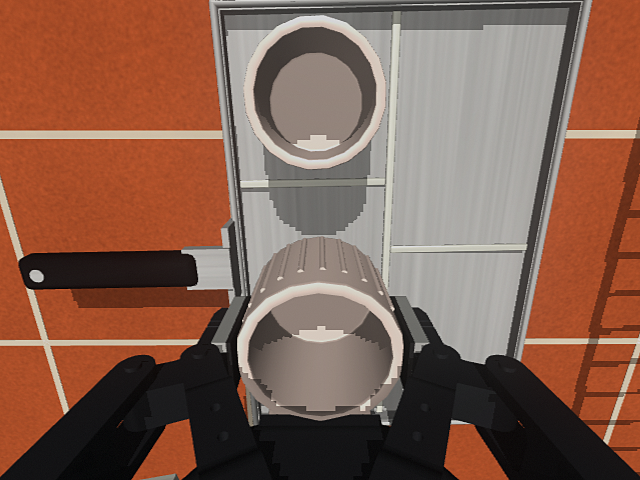

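Settled tray pose: centre about (0.613, 0.001), yaw about +0.9°, which agrees with the scene camera. Lowering ramekin A into the middle panel.

Call:
jog_arm:
  steps:
    - {"x": 4, "y": -3, "z": 30, "rx": 0, "ry": 0, "rz": 0, "fingers": -1}
    - {"x": 4, "y": -3, "z": 48, "rx": 0, "ry": 0, "rz": 0, "fingers": -1}
    - {"x": 4, "y": -3, "z": 52, "rx": 0, "ry": 0, "rz": 0, "fingers": -1}
    - {"x": 4, "y": -3, "z": 54, "rx": 0, "ry": 0, "rz": 0, "fingers": -1}
    - {"x": 4, "y": -3, "z": 55, "rx": 0, "ry": 0, "rz": 0, "fingers": -1}
    - {"x": 4, "y": -3, "z": 55, "rx": 0, "ry": 0, "rz": 0, "fingers": -1}

```text
time: 8.3
eef_pos: [0.5633, 0.0033, 0.0227]
tool_rot: [2.22, 2.22, 0.002]
contact_force: [-0.2, -0.7, -1.2]
finger_gap: 0.721
grasp_force: 66.7
```

Call:
jog_arm:
  steps:
    - {"x": 0, "y": 0, "z": 0, "rx": 0, "ry": 0, "rz": 0, "fingers": 0.75}
    - {"x": 0, "y": 0, "z": 0, "rx": 0, "ry": 0, "rz": 0, "fingers": 0.75}
    - {"x": 0, "y": 0, "z": 0, "rx": 0, "ry": 0, "rz": 0, "fingers": 0.75}
    - {"x": 0, "y": 0, "z": -30, "rx": 0, "ry": 0, "rz": 0, "fingers": 0.75}
    - {"x": 0, "y": 0, "z": -80, "rx": 0, "ry": 0, "rz": 0, "fingers": 1}
    - {"x": 0, "y": 0, "z": -130, "rx": 0, "ry": 0, "rz": 0, "fingers": 1}

```text
time: 8.9
eef_pos: [0.5613, 0.0036, 0.152]
tool_rot: [-2.22, -2.22, 0.002]
contact_force: [1.2, -0.1, -0.3]
finger_gap: 0.995
grasp_force: 0.0
```

Call:
jog_arm:
  steps:
    - {"x": -252, "y": -171, "z": -50, "rx": 0, "ry": 0, "rz": 1.309, "fingers": 1}
    - {"x": -252, "y": -171, "z": -50, "rx": 0, "ry": 0, "rz": 1.309, "fingers": 1}
    - {"x": -252, "y": -171, "z": -50, "rx": 0, "ry": 0, "rz": 1.309, "fingers": 1}
    - {"x": -252, "y": -171, "z": -50, "rx": 0, "ry": 0, "rz": 1.309, "fingers": 1}
    - {"x": -252, "y": -171, "z": -50, "rx": 0, "ry": 0, "rz": 1.309, "fingers": 1}
    - {"x": -252, "y": -171, "z": -50, "rx": 0, "ry": 0, "rz": 1.309, "fingers": 1}
    - {"x": -252, "y": -171, "z": -50, "rx": 0, "ry": 0, "rz": 1.309, "fingers": 1}
    - {"x": -252, "y": -171, "z": -50, "rx": 0, "ry": 0, "rz": 1.309, "fingers": 1}
    - {"x": -252, "y": -171, "z": -50, "rx": 0, "ry": 0, "rz": 1.309, "fingers": 1}
    - {"x": -252, "y": -171, "z": -50, "rx": 0, "ry": 0, "rz": 1.309, "fingers": 1}

```text
time: 9.9
eef_pos: [0.391, -0.2488, 0.2016]
tool_rot: [3.114, 0.409, 0.001]
contact_force: [-0.4, -0.1, -0.3]
finger_gap: 0.995
grasp_force: 0.0
```

Call:
jog_arm:
  steps:
    - {"x": 0, "y": 0, "z": 0, "rx": 0, "ry": 0, "rz": 0, "fingers": 1}
    - {"x": 0, "y": 0, "z": 0, "rx": 0, "ry": 0, "rz": 0, "fingers": 1}

```text
time: 10.1
eef_pos: [0.3912, -0.2484, 0.2014]
tool_rot: [3.114, 0.413, 0.0]
contact_force: [-1.0, -0.5, -0.9]
finger_gap: 0.997
grasp_force: 0.0
```

Run:
```python
from h import *
wlook('pics/w7.png',k=5)
```

```text
t 10.1 tcp [ 0.3912 -0.2484  0.2014] psi 15.11 tilt [ 1.e-04  1.e-04 -1.e+00] gap 0.997
[ 321.  214. 8024.]  tin [ 0.3926 -0.2501] ram [ 0.3938 -0.2498] [(52, 100.5), (111, 12.6), (56, 102.9), (77, 10.1)]
[ 617.   23. 2237.] TRUNC tin [ 0.611  -0.4422] ram [ 0.6088 -0.4389] []
[  316.    97. 66325.] TRUNC tin [ 0.4929 -0.2185] ram [ 0.4926 -0.2186] [(192, 105.1), (276, 78.4), (422, 105.9), (134, 22.6)]
```

Call:
jog_arm:
  steps:
    - {"x": 1, "y": 2, "z": 50, "rx": 0, "ry": 0, "rz": 0.044, "fingers": 1}
    - {"x": 1, "y": 2, "z": 100, "rx": 0, "ry": 0, "rz": 0.044, "fingers": 1}
    - {"x": 1, "y": 2, "z": 150, "rx": 0, "ry": 0, "rz": 0.044, "fingers": 1}
    - {"x": 1, "y": 2, "z": 185, "rx": 0, "ry": 0, "rz": 0.044, "fingers": 1}
    - {"x": 1, "y": 2, "z": 185, "rx": 0, "ry": 0, "rz": 0.044, "fingers": 1}
    - {"x": 1, "y": 2, "z": 185, "rx": 0, "ry": 0, "rz": 0.044, "fingers": -1}
    - {"x": 1, "y": 2, "z": 185, "rx": 0, "ry": 0, "rz": 0.044, "fingers": -1}
    - {"x": 1, "y": 2, "z": 185, "rx": 0, "ry": 0, "rz": 0.044, "fingers": -1}
    - {"x": 1, "y": 2, "z": 185, "rx": 0, "ry": 0, "rz": 0.044, "fingers": -1}
    - {"x": 1, "y": 2, "z": 185, "rx": 0, "ry": 0, "rz": 0.044, "fingers": -1}

```text
time: 11.15
eef_pos: [0.3947, -0.2521, 0.0193]
tool_rot: [3.118, 0.341, 0.006]
contact_force: [1.0, 0.1, 6.6]
finger_gap: 0.642
grasp_force: 66.8
```

```bash
python3 -c "
from h import *
st()"
```

```text
t 11.15 tcp [ 0.3947 -0.2521  0.0193] psi 12.49 tilt [ 0.0034  0.0051 -1.    ] gap 0.642
```

Call:
jog_arm:
  steps:
    - {"x": 0, "y": 0, "z": -50, "rx": 0, "ry": 0, "rz": 0, "fingers": -1}
    - {"x": 0, "y": 0, "z": -100, "rx": 0, "ry": 0, "rz": 0, "fingers": -1}
    - {"x": 0, "y": 0, "z": -130, "rx": 0, "ry": 0, "rz": 0, "fingers": -1}
    - {"x": 0, "y": 0, "z": -130, "rx": 0, "ry": 0, "rz": 0, "fingers": -1}

```text
time: 11.55
eef_pos: [0.3954, -0.2529, 0.1528]
tool_rot: [3.113, 0.341, 0.013]
contact_force: [1.2, -0.3, -0.9]
finger_gap: 0.638
grasp_force: 66.0
```

Call:
jog_arm:
  steps:
    - {"x": 302, "y": -122, "z": 0, "rx": 0, "ry": 0, "rz": -1.368, "fingers": -1}
    - {"x": 302, "y": -122, "z": 0, "rx": 0, "ry": 0, "rz": -1.368, "fingers": -1}
    - {"x": 302, "y": -122, "z": 0, "rx": 0, "ry": 0, "rz": -1.368, "fingers": -1}
    - {"x": 302, "y": -122, "z": 0, "rx": 0, "ry": 0, "rz": -1.368, "fingers": -1}
    - {"x": 302, "y": -122, "z": 0, "rx": 0, "ry": 0, "rz": -1.368, "fingers": -1}
    - {"x": 302, "y": -122, "z": 0, "rx": 0, "ry": 0, "rz": -1.368, "fingers": -1}
    - {"x": 302, "y": -122, "z": 0, "rx": 0, "ry": 0, "rz": -1.368, "fingers": -1}
    - {"x": 302, "y": -122, "z": 0, "rx": 0, "ry": 0, "rz": -1.368, "fingers": -1}
    - {"x": 302, "y": -122, "z": 0, "rx": 0, "ry": 0, "rz": -1.368, "fingers": -1}
    - {"x": 302, "y": -122, "z": 0, "rx": 0, "ry": 0, "rz": -1.368, "fingers": -1}

```text
time: 12.55
eef_pos: [0.6601, -0.0652, 0.1442]
tool_rot: [-2.201, -2.238, 0.003]
contact_force: [0.6, -0.1, -1.8]
finger_gap: 0.641
grasp_force: 65.9
```

Call:
jog_arm:
  steps:
    - {"x": 0, "y": 0, "z": 30, "rx": 0, "ry": 0, "rz": 0, "fingers": -1}
    - {"x": 0, "y": 0, "z": 30, "rx": 0, "ry": 0, "rz": 0, "fingers": -1}
    - {"x": 0, "y": 0, "z": 30, "rx": 0, "ry": 0, "rz": 0, "fingers": -1}
    - {"x": 0, "y": 0, "z": 30, "rx": 0, "ry": 0, "rz": 0, "fingers": -1}

```text
time: 12.95
eef_pos: [0.6614, -0.0661, 0.1172]
tool_rot: [2.205, 2.236, 0.001]
contact_force: [1.2, 0.3, -1.8]
finger_gap: 0.644
grasp_force: 65.8
```

Run:
```python
from h import *
st(); c=cam('wrist'); f=grab_frame('wrist'); cv2.imwrite('pics/w8.png',f)
lines(f,c)
```

```text
t 12.95 tcp [ 0.6614 -0.0661  0.1172] psi 90.79 tilt [-3.e-04  1.e-03 -1.e+00] gap 0.644
[179, 421, 138, 479] [[0.5305, -0.2538], [0.4799, -0.3309]]
[267, 219, 275, 378] [[0.6222, -0.0543], [0.6239, -0.2033]]
[1, 478, 133, 358] [[0.3397, -0.3318], [0.4982, -0.1827]]
[72, 166, 1, 167] [[0.4805, -0.0153], [0.428, -0.0171]]
[503, 355, 568, 413] [[0.8266, -0.1761], [0.8995, -0.2406]]
[568, 414, 638, 478] [[0.9002, -0.2415], [0.992, -0.3235]]
[262, 412, 250, 219] [[0.6107, -0.2423], [0.6084, -0.0544]]
[538, 386, 608, 383] [[0.8644, -0.2086], [0.9279, -0.2053]]
[390, 218, 377, 412] [[0.7165, -0.0521], [0.7188, -0.2411]]
[638, 64, 561, 67] [[0.8746, 0.0568], [0.823, 0.0543]]
[1, 393, 92, 394] [[0.3701, -0.223], [0.454, -0.223]]
[251, 217, 389, 217] [[0.6093, -0.053], [0.7159, -0.0515]]
[363, 383, 369, 269] [[0.7043, -0.2078], [0.7027, -0.095]]
[638, 131, 548, 134] [[0.8878, 0.0141], [0.8243, 0.0111]]
[513, 346, 638, 342] [[0.8334, -0.1662], [0.9419, -0.1611]]
[609, 379, 534, 381] [[0.9278, -0.2007], [0.8601, -0.2041]]
[381, 189, 391, 1] [[0.7077, -0.03], [0.7057, 0.0908]]
[638, 191, 538, 19
[... 2335 characters left out ...]
0511]]
[381, 142, 257, 142] [[0.7054, 0.0039], [0.6166, 0.0027]]
[396, 213, 388, 318] [[0.7206, -0.048], [0.7218, -0.1399]]
[116, 205, 1, 203] [[0.5073, -0.0442], [0.4204, -0.0444]]
[559, 0, 502, 354] [[0.813, 0.0927], [0.8248, -0.1747]]
[252, 333, 243, 213] [[0.6049, -0.1561], [0.6035, -0.0495]]
[606, 235, 544, 233] [[0.8861, -0.0633], [0.838, -0.0628]]
[259, 188, 379, 187] [[0.617, -0.0297], [0.7067, -0.0286]]
[460, 163, 470, 84] [[0.7643, -0.01], [0.7637, 0.0427]]
[232, 206, 154, 206] [[0.5955, -0.0443], [0.5366, -0.0451]]
[453, 235, 462, 166] [[0.767, -0.0647], [0.7663, -0.0117]]
[226, 81, 127, 81] [[0.5972, 0.0429], [0.5301, 0.042]]
[223, 73, 137, 73] [[0.5959, 0.0478], [0.5377, 0.047]]
```

Run:
```python
from h import *
c=cam('wrist')
f=cv2.imread('pics/w8.png');g=cv2.cvtColor(f,cv2.COLOR_BGR2GRAY)
print(g[200:222,320].tolist(), g[400:430,300].tolist())
for n,p,z in [('tin ends',[(320,207),(320,412)],.143),('tin sides @260',[(248,260),(394,260)],.143),('shelf',[(559,0),(502,354)],.085),('shelf2',[(569,0),(513,346)],.085)]: print(n,cast(c,p,z)[:,:2].round(4).tolist())
```

```text
[136, 147, 143, 144, 143, 138, 143, 174, 198, 234, 220, 149, 174, 145, 81, 178, 227, 215, 132, 137, 139, 139] [138, 139, 141, 149, 59, 63, 67, 68, 67, 67, 66, 64, 65, 66, 66, 69, 59, 20, 22, 22, 23, 25, 24, 24, 24, 21, 17, 17, 21, 18]
tin ends [[0.6623, -0.0125], [0.6635, -0.1038]]
tin sides @260 [[0.6359, -0.0329], [0.6899, -0.0322]]
shelf [[0.7663, 0.0683], [0.7748, -0.1161]]
shelf2 [[0.7707, 0.0684], [0.7804, -0.1103]]
```

Tin A is square to the tray within about 0.1° and 3 mm off in y. Lowering it.

Call:
jog_arm:
  steps:
    - {"x": -3, "y": 1, "z": 40, "rx": 0, "ry": 0, "rz": 0, "fingers": -1}
    - {"x": -3, "y": 1, "z": 75, "rx": 0, "ry": 0, "rz": 0, "fingers": -1}
    - {"x": -3, "y": 1, "z": 86, "rx": 0, "ry": 0, "rz": 0, "fingers": -1}
    - {"x": -3, "y": 1, "z": 91, "rx": 0, "ry": 0, "rz": 0, "fingers": -1}
    - {"x": -3, "y": 1, "z": 94, "rx": 0, "ry": 0, "rz": 0, "fingers": -1}
    - {"x": -3, "y": 1, "z": 94, "rx": 0, "ry": 0, "rz": 0, "fingers": -1}
    - {"x": -3, "y": 1, "z": 94, "rx": 0, "ry": 0, "rz": 0, "fingers": -1}

```text
time: 13.7
eef_pos: [0.6636, -0.0691, 0.0244]
tool_rot: [2.203, 2.236, 0.003]
contact_force: [0.2, -0.0, -0.9]
finger_gap: 0.64
grasp_force: 65.8
```

Call:
jog_arm:
  steps:
    - {"x": 0, "y": -1, "z": 2, "rx": 0, "ry": 0, "rz": 0, "fingers": -1}
    - {"x": 0, "y": -1, "z": 2, "rx": 0, "ry": 0, "rz": 0, "fingers": -1}
    - {"x": 0, "y": -1, "z": 2, "rx": 0, "ry": 0, "rz": 0, "fingers": 0.6}
    - {"x": 0, "y": -1, "z": 2, "rx": 0, "ry": 0, "rz": 0, "fingers": 0.6}
    - {"x": 0, "y": -1, "z": 2, "rx": 0, "ry": 0, "rz": 0, "fingers": 0.6}
    - {"x": 0, "y": -1, "z": -30, "rx": 0, "ry": 0, "rz": 0, "fingers": 0.6}
    - {"x": 0, "y": -1, "z": -80, "rx": 0, "ry": 0, "rz": 0, "fingers": 1}
    - {"x": 0, "y": -1, "z": -130, "rx": 0, "ry": 0, "rz": 0, "fingers": 1}

```text
time: 14.5
eef_pos: [0.66, -0.0685, 0.1521]
tool_rot: [-2.203, -2.236, 0.003]
contact_force: [1.1, -0.0, 0.3]
finger_gap: 1.001
grasp_force: 0.0
```

Call:
jog_arm:
  steps:
    - {"x": 365, "y": -55, "z": -50, "rx": 0, "ry": 0, "rz": -1.251, "fingers": 1}
    - {"x": 365, "y": -55, "z": -50, "rx": 0, "ry": 0, "rz": -1.251, "fingers": 1}
    - {"x": 365, "y": -55, "z": -50, "rx": 0, "ry": 0, "rz": -1.251, "fingers": 1}
    - {"x": 365, "y": -55, "z": -50, "rx": 0, "ry": 0, "rz": -1.251, "fingers": 1}
    - {"x": 365, "y": -55, "z": -50, "rx": 0, "ry": 0, "rz": -1.251, "fingers": 1}
    - {"x": 365, "y": -55, "z": -50, "rx": 0, "ry": 0, "rz": -1.251, "fingers": 1}
    - {"x": 365, "y": -55, "z": -50, "rx": 0, "ry": 0, "rz": -1.251, "fingers": 1}
    - {"x": 365, "y": -55, "z": -50, "rx": 0, "ry": 0, "rz": -1.251, "fingers": 1}
    - {"x": 365, "y": -55, "z": -50, "rx": 0, "ry": 0, "rz": -1.251, "fingers": 1}
    - {"x": 365, "y": -55, "z": -50, "rx": 0, "ry": 0, "rz": -1.251, "fingers": 1}

```text
time: 15.5
eef_pos: [0.6001, 0.2964, 0.202]
tool_rot: [-0.474, -3.105, 0.001]
contact_force: [-0.2, 0.2, -0.5]
finger_gap: 0.997
grasp_force: 0.0
```

Call:
jog_arm:
  steps:
    - {"x": 0, "y": 0, "z": 0, "rx": 0, "ry": 0, "rz": 0, "fingers": 1}
    - {"x": 0, "y": 0, "z": 0, "rx": 0, "ry": 0, "rz": 0, "fingers": 1}
    - {"x": 0, "y": 0, "z": 0, "rx": 0, "ry": 0, "rz": 0, "fingers": 1}

```text
time: 15.8
eef_pos: [0.6009, 0.2945, 0.2021]
tool_rot: [-0.479, -3.104, 0.0]
contact_force: [0.8, 0.2, -0.0]
finger_gap: 0.995
grasp_force: 0.0
```

Run:
```python
from h import *
wlook('pics/w9.png',k=5)
```

```text
t 15.8 tcp [0.6009 0.2945 0.2021] psi 162.44 tilt [ 3.e-04 -2.e-04 -1.e+00] gap 0.995
[   93.   288. 37640.] TRUNC tin [0.6061 0.0444] ram [0.6048 0.0487] [(138, 0.5), (84, 136.9), (212, 85.0), (232, 145.9), (138, 85.3)]
[ 317.  216. 7682.]  tin [0.6027 0.2909] ram [0.6015 0.2913] [(110, 161.5), (57, 72.4), (111, 161.5), (53, 74.2)]
[  436.    71. 39159.] TRUNC tin [0.512  0.4265] ram [0.5122 0.4248] [(95, 146.0), (257, 72.4), (130, 121.9), (141, 72.4), (59, 65.4)]
[ 182.   30. 3776.] TRUNC tin [0.4183 0.2331] ram [0.42   0.2344] [(54, 71.7), (45, 143.4), (53, 25.2)]
```

Call:
jog_arm:
  steps:
    - {"x": -3, "y": -3, "z": 50, "rx": 0, "ry": 0, "rz": 0.009, "fingers": 1}
    - {"x": -3, "y": -3, "z": 100, "rx": 0, "ry": 0, "rz": 0.009, "fingers": 1}
    - {"x": -3, "y": -3, "z": 150, "rx": 0, "ry": 0, "rz": 0.009, "fingers": 1}
    - {"x": -3, "y": -3, "z": 185, "rx": 0, "ry": 0, "rz": 0.009, "fingers": 1}
    - {"x": -3, "y": -3, "z": 185, "rx": 0, "ry": 0, "rz": 0.009, "fingers": 1}
    - {"x": -3, "y": -3, "z": 185, "rx": 0, "ry": 0, "rz": 0.009, "fingers": -1}
    - {"x": -3, "y": -3, "z": 185, "rx": 0, "ry": 0, "rz": 0.009, "fingers": -1}
    - {"x": -3, "y": -3, "z": 185, "rx": 0, "ry": 0, "rz": 0.009, "fingers": -1}
    - {"x": -3, "y": -3, "z": 185, "rx": 0, "ry": 0, "rz": 0.009, "fingers": -1}
    - {"x": -3, "y": -3, "z": 185, "rx": 0, "ry": 0, "rz": 0.009, "fingers": -1}

```text
time: 16.85
eef_pos: [0.6055, 0.2924, 0.0215]
tool_rot: [0.49, 3.097, 0.005]
contact_force: [-0.4, 0.3, 6.9]
finger_gap: 0.643
grasp_force: 67.9
```

```bash
python3 -c "
from h import *
st()"
```

```text
t 16.85 tcp [0.6055 0.2924 0.0215] psi 162.02 tilt [-0.0058  0.0039 -1.    ] gap 0.643
```

Call:
jog_arm:
  steps:
    - {"x": 0, "y": 0, "z": -50, "rx": 0, "ry": 0, "rz": 0, "fingers": -1}
    - {"x": 0, "y": 0, "z": -100, "rx": 0, "ry": 0, "rz": 0, "fingers": -1}
    - {"x": 0, "y": 0, "z": -130, "rx": 0, "ry": 0, "rz": 0, "fingers": -1}
    - {"x": 0, "y": 0, "z": -130, "rx": 0, "ry": 0, "rz": 0, "fingers": -1}

```text
time: 17.25
eef_pos: [0.6065, 0.2929, 0.1557]
tool_rot: [0.489, 3.091, 0.01]
contact_force: [-0.3, -0.0, -0.8]
finger_gap: 0.64
grasp_force: 67.1
```

Call:
jog_arm:
  steps:
    - {"x": -121, "y": -195, "z": 0, "rx": 0, "ry": 0, "rz": 1.243, "fingers": -1}
    - {"x": -121, "y": -195, "z": 0, "rx": 0, "ry": 0, "rz": 1.243, "fingers": -1}
    - {"x": -121, "y": -195, "z": 0, "rx": 0, "ry": 0, "rz": 1.243, "fingers": -1}
    - {"x": -121, "y": -195, "z": 0, "rx": 0, "ry": 0, "rz": 1.243, "fingers": -1}
    - {"x": -121, "y": -195, "z": 0, "rx": 0, "ry": 0, "rz": 1.243, "fingers": -1}
    - {"x": -121, "y": -195, "z": 0, "rx": 0, "ry": 0, "rz": 1.243, "fingers": -1}
    - {"x": -121, "y": -195, "z": 0, "rx": 0, "ry": 0, "rz": 1.243, "fingers": -1}
    - {"x": -121, "y": -195, "z": 0, "rx": 0, "ry": 0, "rz": 1.243, "fingers": -1}
    - {"x": -121, "y": -195, "z": 0, "rx": 0, "ry": 0, "rz": 1.243, "fingers": -1}
    - {"x": -121, "y": -195, "z": 0, "rx": 0, "ry": 0, "rz": 1.243, "fingers": -1}

```text
time: 18.25
eef_pos: [0.6565, 0.0687, 0.1457]
tool_rot: [-2.204, -2.236, 0.003]
contact_force: [0.1, 0.8, -0.9]
finger_gap: 0.64
grasp_force: 67.0
```

Call:
jog_arm:
  steps:
    - {"x": 0, "y": 0, "z": 30, "rx": 0, "ry": 0, "rz": 0, "fingers": -1}
    - {"x": 0, "y": 0, "z": 30, "rx": 0, "ry": 0, "rz": 0, "fingers": -1}
    - {"x": 0, "y": 0, "z": 30, "rx": 0, "ry": 0, "rz": 0, "fingers": -1}
    - {"x": 0, "y": 0, "z": 30, "rx": 0, "ry": 0, "rz": 0, "fingers": -1}

```text
time: 18.65
eef_pos: [0.658, 0.0688, 0.1181]
tool_rot: [2.205, 2.237, 0.001]
contact_force: [0.6, 0.2, -0.2]
finger_gap: 0.64
grasp_force: 67.0
```

Run:
```python
from h import *
s=st(); c=cam('wrist'); f=grab_frame('wrist'); cv2.imwrite('pics/w10.png',f)
g=cv2.cvtColor(f,cv2.COLOR_BGR2GRAY); L=cv2.createLineSegmentDetector().detect(g)[0][:,0]
for l in L:
    if np.hypot(l[2]-l[0],l[3]-l[1])>75 and 215<min(l[0],l[2]) and max(l[0],l[2])<440: print(np.round(l).astype(int).tolist(),cast(c,[l[:2],l[2:]],.0055)[:,:2].round(4).tolist(),cast(c,[l[:2],l[2:]],s['eef_pos'][2]-.0205+.045)[:,:2].round(4).tolist())
```

```text
t 18.65 tcp [0.658  0.0688 0.1181] psi 90.83 tilt [-0.     0.001 -1.   ] gap 0.64
[264, 412, 249, 203] [[0.6083, -0.1084], [0.6052, 0.093]] [[0.635, 0.03], [0.6336, 0.1233]]
[390, 203, 376, 412] [[0.7122, 0.0944], [0.7146, -0.1071]] [[0.6831, 0.1239], [0.6842, 0.0307]]
[251, 202, 389, 202] [[0.6062, 0.0935], [0.7117, 0.0949]] [[0.634, 0.1235], [0.6829, 0.1242]]
[393, 200, 247, 200] [[0.7144, 0.0971], [0.6035, 0.0957]] [[0.6841, 0.1252], [0.6328, 0.1245]]
[363, 369, 372, 204] [[0.7003, -0.0586], [0.6982, 0.0932]] [[0.6776, 0.0531], [0.6766, 0.1234]]
[246, 201, 258, 374] [[0.6029, 0.0948], [0.6051, -0.0653]] [[0.6325, 0.1241], [0.6335, 0.05]]
[267, 204, 277, 365] [[0.6189, 0.0922], [0.6221, -0.0554]] [[0.6399, 0.1229], [0.6414, 0.0546]]
[322, 12, 321, 104] [[0.6585, 0.2192], [0.6586, 0.1636]] [[0.6582, 0.1817], [0.6583, 0.156]]
[238, 193, 247, 312] [[0.5967, 0.1004], [0.5985, -0.0011]] [[0.6296, 0.1267], [0.6305, 0.0797]]
[399, 192, 239, 192] [[0.7186, 0.1033], [0.5982, 0.1013]] [[0.6861, 0.1281], [0.6303, 0.1272]]
[327, 131, 330, 13] [[0.6636, 0.1463], [0.6637, 0.2186]] [[0.6606, 0.14
[... 363 characters left out ...]
 [[0.6306, 0.1256], [0.6858, 0.1264]]
[386, 306, 393, 202] [[0.7155, 0.0065], [0.7144, 0.0953]] [[0.6846, 0.0832], [0.6841, 0.1244]]
[392, 312, 401, 193] [[0.7211, 0.0004], [0.7198, 0.1022]] [[0.6872, 0.0804], [0.6866, 0.1276]]
[381, 138, 281, 139] [[0.7018, 0.1417], [0.6301, 0.1403]] [[0.6783, 0.1459], [0.6451, 0.1452]]
[259, 175, 378, 175] [[0.6137, 0.1139], [0.7018, 0.1151]] [[0.6375, 0.133], [0.6783, 0.1335]]
[251, 314, 243, 198] [[0.6018, -0.0035], [0.6004, 0.0968]] [[0.632, 0.0786], [0.6313, 0.1251]]
[395, 201, 387, 316] [[0.7163, 0.0963], [0.7176, -0.0031]] [[0.685, 0.1248], [0.6856, 0.0788]]
[274, 141, 381, 140] [[0.6256, 0.1388], [0.7019, 0.1403]] [[0.643, 0.1445], [0.6783, 0.1452]]
```

Call:
jog_arm:
  steps:
    - {"x": -1, "y": 2, "z": 40, "rx": 0, "ry": 0, "rz": 0, "fingers": -1}
    - {"x": -1, "y": 2, "z": 75, "rx": 0, "ry": 0, "rz": 0, "fingers": -1}
    - {"x": -1, "y": 2, "z": 85, "rx": 0, "ry": 0, "rz": 0, "fingers": -1}
    - {"x": -1, "y": 2, "z": 90, "rx": 0, "ry": 0, "rz": 0, "fingers": -1}
    - {"x": -1, "y": 2, "z": 92, "rx": 0, "ry": 0, "rz": 0, "fingers": -1}
    - {"x": -1, "y": 2, "z": 93, "rx": 0, "ry": 0, "rz": 0, "fingers": -1}
    - {"x": -1, "y": 2, "z": 93, "rx": 0, "ry": 0, "rz": 0, "fingers": -1}

```text
time: 19.4
eef_pos: [0.6609, 0.0677, 0.0263]
tool_rot: [2.204, 2.235, 0.003]
contact_force: [0.2, -0.1, -0.8]
finger_gap: 0.64
grasp_force: 67.0
```

Call:
jog_arm:
  steps:
    - {"x": 1, "y": 0, "z": 1.5, "rx": 0, "ry": 0, "rz": 0, "fingers": -1}
    - {"x": 1, "y": 0, "z": 1.5, "rx": 0, "ry": 0, "rz": 0, "fingers": -1}
    - {"x": 1, "y": 0, "z": 1.5, "rx": 0, "ry": 0, "rz": 0, "fingers": 0.6}
    - {"x": 1, "y": 0, "z": 1.5, "rx": 0, "ry": 0, "rz": 0, "fingers": 0.6}
    - {"x": 1, "y": 0, "z": 1.5, "rx": 0, "ry": 0, "rz": 0, "fingers": 0.6}
    - {"x": 1, "y": 0, "z": -30, "rx": 0, "ry": 0, "rz": 0, "fingers": 0.6}
    - {"x": 1, "y": 0, "z": -80, "rx": 0, "ry": 0, "rz": 0, "fingers": 0.6}
    - {"x": 1, "y": 0, "z": -130, "rx": 0, "ry": 0, "rz": 0, "fingers": 0.6}
    - {"x": 1, "y": 0, "z": -130, "rx": 0, "ry": 0, "rz": 0, "fingers": 0.6}

```text
time: 20.3
eef_pos: [0.6649, 0.0687, 0.1646]
tool_rot: [2.197, 2.228, 0.018]
contact_force: [0.2, 0.2, 0.9]
finger_gap: 0.799
grasp_force: 0.0
```

Call:
jog_arm:
  steps:
    - {"x": -68, "y": -232, "z": -70, "rx": 0, "ry": 0, "rz": 1.571, "fingers": 0.2}
    - {"x": -68, "y": -232, "z": -70, "rx": 0, "ry": 0, "rz": 1.571, "fingers": 0.2}
    - {"x": -68, "y": -232, "z": -70, "rx": 0, "ry": 0, "rz": 1.571, "fingers": 0.2}
    - {"x": -68, "y": -232, "z": -70, "rx": 0, "ry": 0, "rz": 1.571, "fingers": 0.2}
    - {"x": -68, "y": -232, "z": -70, "rx": 0, "ry": 0, "rz": 1.571, "fingers": 0.2}
    - {"x": -68, "y": -232, "z": -70, "rx": 0, "ry": 0, "rz": 1.571, "fingers": 0.2}
    - {"x": -68, "y": -232, "z": -70, "rx": 0, "ry": 0, "rz": 1.571, "fingers": 0.2}
    - {"x": -68, "y": -232, "z": -70, "rx": 0, "ry": 0, "rz": 1.571, "fingers": 0.2}
    - {"x": -68, "y": -232, "z": -70, "rx": 0, "ry": 0, "rz": 1.571, "fingers": 0.2}
    - {"x": -68, "y": -232, "z": -70, "rx": 0, "ry": 0, "rz": 1.571, "fingers": 0.2}

```text
time: 21.3
eef_pos: [0.4282, -0.0025, 0.2239]
tool_rot: [-3.139, -0.123, 0.001]
contact_force: [0.0, 0.3, -0.6]
finger_gap: 0.597
grasp_force: 0.0
```

Call:
jog_arm:
  steps:
    - {"x": -68, "y": 0, "z": 0, "rx": 0, "ry": 0, "rz": 0, "fingers": 0.2}

```text
time: 21.4
eef_pos: [0.3802, -0.0071, 0.222]
tool_rot: [-3.137, -0.13, 0.009]
contact_force: [-2.3, -0.2, 1.0]
finger_gap: 0.602
grasp_force: 0.0
```

Call:
jog_arm:
  steps:
    - {"x": 48, "y": 0, "z": 0, "rx": 0, "ry": 0, "rz": 0.066, "fingers": 0.2}
    - {"x": 48, "y": 0, "z": 0, "rx": 0, "ry": 0, "rz": 0.066, "fingers": 0.2}
    - {"x": 48, "y": 0, "z": 0, "rx": 0, "ry": 0, "rz": 0.066, "fingers": 0.2}
    - {"x": 48, "y": 0, "z": 0, "rx": 0, "ry": 0, "rz": 0.066, "fingers": 0.2}
    - {"x": 48, "y": 0, "z": 0, "rx": 0, "ry": 0, "rz": 0.066, "fingers": 0.2}

```text
time: 21.9
eef_pos: [0.4277, -0.003, 0.2252]
tool_rot: [3.141, 0.03, 0.001]
contact_force: [0.2, 1.0, 0.2]
finger_gap: 0.599
grasp_force: 0.0
```

Run:
```python
from h import *
s=st(); c=cam('wrist'); f=grab_frame('wrist'); cv2.imwrite('pics/w11.png',f)
np.save('c.npy',c,allow_pickle=True); fs=grab_frame('scene'); cv2.imwrite('pics/s11.png',fs)
x0=180; cv2.imwrite('pics/v11.png',np.hstack([f[:,60:580],cv2.resize(fs[190:360,270:390],None,fx=2.82,fy=2.82)[:480,:280]]))
lines(f,c)
```

```text
t 21.9 tcp [ 0.4277 -0.003   0.2252] psi 1.09 tilt [ 8.e-04  2.e-04 -1.e+00] gap 0.599Traceback (most recent call last):
  File "<stdin>", line 4, in <module>
    return _nx.concatenate(arrs, 1, dtype=dtype, casting=casting)
           ~~~~~~~~~~~~~~~^^^^^^^^^^^^^^^^^^^^^^^^^^^^^^^^^^^^^^^
ValueError: all the input array dimensions except for the concatenation axis must match exactly, but along dimension 0, the array at index 0 has size 480 and the array at index 1 has size 479
```

Run:
```python
from h import *
f=cv2.imread('pics/w11.png'); fs=cv2.imread('pics/s11.png')
cv2.imwrite('pics/v11.png',np.hstack([f[:,60:580],cv2.resize(fs[190:360,270:390],(280,480))]))
c=np.load('c.npy',allow_pickle=True).item()
g=cv2.cvtColor(f,cv2.COLOR_BGR2GRAY)
C=cv2.HoughCircles(g,cv2.HOUGH_GRADIENT,1.5,50,param1=120,param2=40,minRadius=30,maxRadius=55)
if C is not None:
    for x,y,r in C[0][:8]: print('circ',x,y,r,cast(c,(x,y),.058)[0,:2].round(4))
```

```text
circ 218.25 45.75 50.85 [0.5699 0.0808]
circ 417.75 44.25 54.15 [ 0.5738 -0.0796]
circ 317.25 59.25 37.65 [0.5616 0.001 ]
circ 503.25 92.25 39.3 [ 0.5396 -0.155 ]
```

View pics/v11.png

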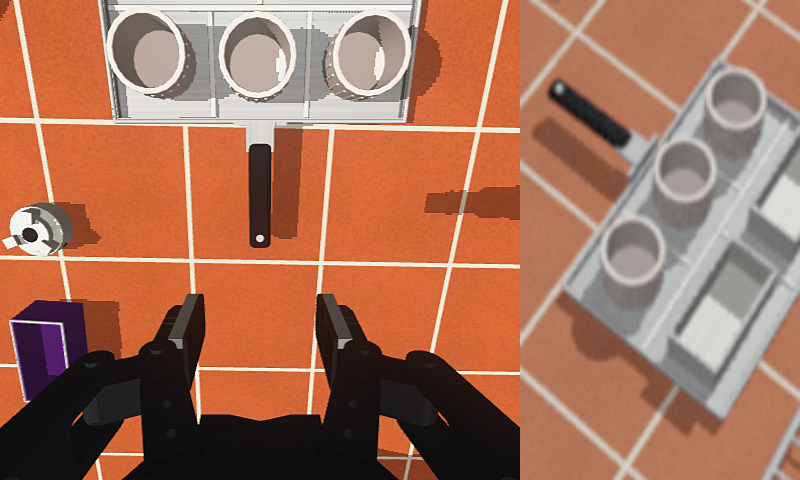

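The view shows all three ramekins upright in the front panels at full-frame columns ~207, 318 and 432, with ribs at 271 and 367. Both tins sit in the back panels, and the handle centre is at column 320, rows 145–248.

Run:
```python
from h import *
c=np.load('c.npy',allow_pickle=True).item()
for n,p,z in [('rams L M R',[(207,51),(318.5,57),(432,53)],.058),('rib LM',[(272,20),(272,95)],.0055),('rib MR',[(368,20),(366,95)],.0055),('front rim',[(180,120),(460,123)],.006),('handle end/root',[(320,248),(320,146)],.037)]: print(n,cast(c,p,z)[:,:2].round(4).tolist())
# tins from scene: bright/grey shape inside known area, rim lines
s=cam('scene'); f=cv2.imread('pics/s11.png'); g=cv2.cvtColor(f,cv2.COLOR_BGR2GRAY)
for T in [(.6607,.0717),(.663,-.0703)]:
    P=np.array([[T[0]+a*.028,T[1]+b*.055,.048] for a,b in((1,1),(1,-1),(-1,-1),(-1,1))]); print('expected rim px',proj(s,P).round(1).tolist())
big=f[:, :]; L=cv2.createLineSegmentDetector().detect(g)[0][:,0]
for l in L:
    P=cast(s,[l[:2],l[2:]],.048)[:,:2]; m=P.mean(0); d=P[1]-P[0]
    if np.hypot(*d)>.04 and .62<m[0]<.71 and abs(m[1])<.14: print(l.round(1).tolist(),P.round(4).tolist())
# shelf front edge, scene: line near x=.77-.80 at z=.085
print('shelf')
for l in L:
    P=cast(s,[l[:2],l[2:]],.085)[:,:2]; d=P[1]-P[0]
    if np.hypot(*d)>.08 and .74<P[:,0].min() and P[:,0].max()<.82 and abs(P[:,1]).max()<.25: print(l.round(1).tolist(),P.round(4).tolist())
```

```text
rams L M R [[0.566, 0.0902], [0.5632, -0.0], [0.5678, -0.0918]]
rib LM [[0.602, 0.0437], [0.5381, 0.0454]]
rib MR [[0.6036, -0.0448], [0.5397, -0.0468]]
front rim [[0.5133, 0.1379], [0.5155, -0.1426]]
handle end/root [[0.3909, -0.0043], [0.4923, -0.0025]]
expected rim px [[411.8, 242.7], [387.1, 275.0], [367.3, 262.2], [392.4, 230.8]]
expected rim px [[380.3, 285.4], [353.0, 321.2], [332.7, 307.1], [360.4, 272.3]]
[390.8999938964844, 239.60000610351562, 373.0, 263.1000061035156] [[0.6436, 0.1033], [0.6449, 0.0231]]
[359.5, 280.70001220703125, 337.70001220703125, 309.0] [[0.6458, -0.0345], [0.6468, -0.1223]]
[388.20001220703125, 273.5, 409.70001220703125, 245.89999389648438] [[0.6888, 0.0216], [0.6894, 0.1159]]
[353.79998779296875, 320.20001220703125, 379.29998779296875, 286.79998779296875] [[0.691, -0.1222], [0.6911, -0.0198]]
[369.1000061035156, 263.5, 386.5, 274.20001220703125] [[0.6382, 0.0165], [0.6865, 0.0177]]
[409.5, 250.6999969482422, 382.6000061035156, 287.3999938964844] [[0.696, 0.1042], [0.698, -0.0164]]
[366.5, 265.0, 393.0, 231.8000030517578] [[0.6355, 0.0093], [0.6356, 
[... 684 characters left out ...]
220703125, 273.3999938964844] [[0.6915, -0.0075], [0.6475, -0.0093]]
[339.0, 292.8999938964844, 355.0, 272.6000061035156] [[0.6259, -0.0882], [0.6253, -0.0236]]
[341.6000061035156, 285.3999938964844, 331.29998779296875, 299.0] [[0.6195, -0.0694], [0.6209, -0.1111]]
shelf
[401.5, 319.8999938964844, 454.79998779296875, 235.89999389648438] [[0.7785, -0.0732], [0.7664, 0.1818]]
[453.6000061035156, 232.1999969482422, 422.70001220703125, 280.3999938964844] [[0.7592, 0.1892], [0.7663, 0.0354]]
[420.29998779296875, 284.20001220703125, 391.20001220703125, 330.20001220703125] [[0.7669, 0.024], [0.7734, -0.106]]
[389.70001220703125, 332.5, 369.1000061035156, 365.0] [[0.7737, -0.1123], [0.7779, -0.196]]
```

Everything is well placed, within about 3–4 mm. The shelf yaw is about 2.7° and its front edge is at x≈0.769. Next I'll grip the handle.

Call:
jog_arm:
  steps:
    - {"x": 2, "y": 1, "z": 50, "rx": 0, "ry": 0, "rz": 0, "fingers": 0.2}
    - {"x": 2, "y": 1, "z": 100, "rx": 0, "ry": 0, "rz": 0, "fingers": 0.2}
    - {"x": 2, "y": 1, "z": 150, "rx": 0, "ry": 0, "rz": 0, "fingers": 0.2}
    - {"x": 2, "y": 1, "z": 190, "rx": 0, "ry": 0, "rz": 0, "fingers": 0.2}
    - {"x": 2, "y": 1, "z": 208, "rx": 0, "ry": 0, "rz": 0, "fingers": 0.2}
    - {"x": 2, "y": 1, "z": 212, "rx": 0, "ry": 0, "rz": 0, "fingers": 0.2}
    - {"x": 2, "y": 1, "z": 212, "rx": 0, "ry": 0, "rz": 0, "fingers": 0.2}
    - {"x": 2, "y": 1, "z": 212, "rx": 0, "ry": 0, "rz": 0, "fingers": 0.2}

```text
time: 22.8
eef_pos: [0.4302, -0.004, 0.0138]
tool_rot: [3.141, 0.03, 0.005]
contact_force: [1.1, -1.0, -0.3]
finger_gap: 0.597
grasp_force: 0.0
```

Run:
```python
from h import *
st(); c=cam('wrist'); f=grab_frame('wrist'); cv2.imwrite('pics/w12.png',f)
h=cv2.cvtColor(f,cv2.COLOR_BGR2GRAY)
for y in (150,190,230,260): # dark bar columns between fingers
    r=h[y,230:420]; d=np.where(r<60)[0]+230; print(y,(d.min(),d.max(),len(d)) if len(d) else None, cast(c,[(d.min(),y),(d.max(),y)],.037)[:,:2].round(4).tolist() if len(d) else '')
```

```text
t 22.8 tcp [ 0.4302 -0.004   0.0138] psi 1.08 tilt [ 2.9e-03  8.0e-04 -1.0e+00] gap 0.597
150 None 
190 (np.int64(289), np.int64(344), 56) [[0.4909, 0.0075], [0.4913, -0.0119]]
230 (np.int64(289), np.int64(344), 56) [[0.4762, 0.0076], [0.4766, -0.0125]]
260 (np.int64(290), np.int64(344), 55) [[0.4644, 0.0074], [0.4648, -0.013]]
```

Call:
jog_arm:
  steps:
    - {"x": 0, "y": 0, "z": 1, "rx": 0, "ry": 0, "rz": 0, "fingers": -1}
    - {"x": 0, "y": 0, "z": 1, "rx": 0, "ry": 0, "rz": 0, "fingers": -1}
    - {"x": 0, "y": 0, "z": 1, "rx": 0, "ry": 0, "rz": 0, "fingers": -1}
    - {"x": 0, "y": 0, "z": 1, "rx": 0, "ry": 0, "rz": 0, "fingers": -1}
    - {"x": 0, "y": 0, "z": 1, "rx": 0, "ry": 0, "rz": 0, "fingers": -1}
    - {"x": 0, "y": 0, "z": 1, "rx": 0, "ry": 0, "rz": 0, "fingers": -1}

```text
time: 23.45
eef_pos: [0.4293, -0.0036, 0.0125]
tool_rot: [-3.141, -0.03, -0.002]
contact_force: [-1.6, 1.5, 6.3]
finger_gap: 0.241
grasp_force: 59.9
```

Run:
```python
from h import *
s=st(); print(s['contact_force'],s['torque'])
```

```text
t 23.45 tcp [ 0.4293 -0.0036  0.0125] psi 1.09 tilt [ 0.0012 -0.     -1.    ] gap 0.241
[-1.58666571  1.47404465  6.34125862] [0.3142739  0.25405216 0.11328284]
```

Call:
jog_arm:
  steps:
    - {"x": 2, "y": 0.1, "z": 0, "rx": 0, "ry": 0, "rz": 0, "fingers": -1}
    - {"x": 6, "y": 0.2, "z": 0, "rx": 0, "ry": 0, "rz": -0.001, "fingers": -1}
    - {"x": 12, "y": 0.4, "z": 0, "rx": 0, "ry": 0, "rz": -0.0015, "fingers": -1}
    - {"x": 19, "y": 0.7, "z": 0, "rx": 0, "ry": 0, "rz": -0.002, "fingers": -1}
    - {"x": 27, "y": 1, "z": 0, "rx": 0, "ry": 0, "rz": -0.003, "fingers": -1}
    - {"x": 35, "y": 1.2, "z": 0, "rx": 0, "ry": 0, "rz": -0.004, "fingers": -1}
    - {"x": 43, "y": 1.5, "z": 0, "rx": 0, "ry": 0, "rz": -0.005, "fingers": -1}
    - {"x": 51, "y": 1.8, "z": 0, "rx": 0, "ry": 0, "rz": -0.006, "fingers": -1}
    - {"x": 59, "y": 2.1, "z": 0, "rx": 0, "ry": 0, "rz": -0.007, "fingers": -1}
    - {"x": 67, "y": 2.4, "z": 0, "rx": 0, "ry": 0, "rz": -0.008, "fingers": -1}

```text
time: 24.45
eef_pos: [0.4873, -0.0037, 0.0112]
tool_rot: [-3.138, -0.047, 0.038]
contact_force: [-26.4, 0.1, 27.6]
finger_gap: 0.248
grasp_force: 62.9
```

Run:
```python
from h import *
s=st(); print(s['contact_force'],s['torque']); print(s['joint_positions'].round(2))
```

```text
t 24.45 tcp [ 0.4873 -0.0037  0.0112] psi 1.7 tilt [-0.0245 -0.0031 -0.9997] gap 0.248
[-26.39143769   0.08250786  27.5797774 ] [6.35485633e-04 3.60859260e+00 3.11047417e-02]
[-0.21  0.2   2.14 -0.    0.82  1.33]
```

Call:
jog_arm:
  steps:
    - {"x": 6, "y": 0.3, "z": -0.5, "rx": 0, "ry": 0, "rz": -0.001, "fingers": -1}
    - {"x": 12, "y": 0.5, "z": -1, "rx": 0, "ry": 0, "rz": -0.002, "fingers": -1}
    - {"x": 18, "y": 0.8, "z": -1.5, "rx": 0, "ry": 0, "rz": -0.003, "fingers": -1}
    - {"x": 24, "y": 1, "z": -2, "rx": 0, "ry": 0, "rz": -0.003, "fingers": -1}
    - {"x": 30, "y": 1.3, "z": -2, "rx": 0, "ry": 0, "rz": -0.004, "fingers": -1}

```text
time: 24.95
eef_pos: [0.5187, -0.0043, 0.0123]
tool_rot: [-3.139, -0.052, 0.031]
contact_force: [-19.3, 0.3, 15.4]
finger_gap: 0.245
grasp_force: 61.5
```

Run:
```python
from h import *
s=st(); print(s['contact_force'],s['torque'])
```

```text
t 24.95 tcp [ 0.5187 -0.0043  0.0123] psi 1.89 tilt [-0.0195 -0.0026 -0.9998] gap 0.245
[-19.31082644   0.34861352  15.40625879] [-0.03974682  2.90304592  0.02459927]
```

Call:
jog_arm:
  steps:
    - {"x": 6, "y": 0.3, "z": -0.4, "rx": 0, "ry": 0, "rz": -0.001, "fingers": -1}
    - {"x": 13, "y": 0.6, "z": -0.8, "rx": 0, "ry": 0, "rz": -0.002, "fingers": -1}
    - {"x": 20, "y": 0.9, "z": -1.1, "rx": 0, "ry": 0, "rz": -0.002, "fingers": -1}
    - {"x": 27, "y": 1.3, "z": -1.2, "rx": 0, "ry": 0, "rz": -0.003, "fingers": -1}
    - {"x": 34, "y": 1.6, "z": -1.2, "rx": 0, "ry": 0, "rz": -0.004, "fingers": -1}
    - {"x": 41, "y": 1.9, "z": -1.2, "rx": 0, "ry": 0, "rz": -0.005, "fingers": -1}
    - {"x": 48, "y": 2.2, "z": -1.2, "rx": 0, "ry": 0, "rz": -0.006, "fingers": -1}
    - {"x": 55, "y": 2.6, "z": -1.2, "rx": 0, "ry": 0, "rz": -0.007, "fingers": -1}
    - {"x": 62, "y": 2.9, "z": -1.2, "rx": 0, "ry": 0, "rz": -0.008, "fingers": -1}
    - {"x": 69, "y": 3.2, "z": -1.2, "rx": 0, "ry": 0, "rz": -0.008, "fingers": -1}

```text
time: 25.95
eef_pos: [0.5891, -0.0056, 0.0124]
tool_rot: [-3.139, -0.063, 0.024]
contact_force: [-10.6, -0.1, 3.5]
finger_gap: 0.248
grasp_force: 60.0
```

Run:
```python
from h import *
s=st(); print(s['contact_force'],s['torque'])
c=cam('wrist'); f=grab_frame('wrist'); cv2.imwrite('pics/w13.png',f); lines(f[:200],c)
```

```text
t 25.95 tcp [ 0.5891 -0.0056  0.0124] psi 2.31 tilt [-0.0153 -0.002  -0.9999] gap 0.248
[-10.61016768  -0.0933538    3.47486263] [0.02778879 1.75221539 0.12466465]
[535, 60, 617, 38] [[0.6988, -0.0852], [0.7075, -0.1145]]
[356, 198, 359, 119] [[0.6417, -0.0201], [0.6745, -0.0187]]
[1, 142, 134, 148] [[0.6596, 0.1307], [0.6595, 0.0749]]
[491, 163, 638, 169] [[0.6594, -0.0761], [0.6593, -0.1398]]
[132, 136, 1, 130] [[0.6645, 0.0752], [0.6645, 0.1293]]
[478, 150, 418, 147] [[0.6643, -0.0699], [0.6643, -0.0445]]
[638, 157, 493, 151] [[0.6642, -0.138], [0.6643, -0.0762]]
[394, 121, 638, 122] [[0.6746, -0.0333], [0.6781, -0.1331]]
[282, 142, 146, 136] [[0.6644, 0.0127], [0.6645, 0.0695]]
[148, 148, 283, 154] [[0.6595, 0.0691], [0.6595, 0.0122]]
[194, 66, 104, 63] [[0.6917, 0.047], [0.6913, 0.0821]]
[211, 107, 201, 1] [[0.6769, 0.0413], [0.7136, 0.0427]]
[1, 121, 246, 121] [[0.6683, 0.1283], [0.6721, 0.0277]]
[612, 34, 530, 58] [[0.7089, -0.1123], [0.6996, -0.0834]]
[588, 18, 512, 47] [[0.7137, -0.1016], [0.7031, -0.0753]]
[1, 110, 339, 110] [[0.6722, 0.1273], [0.6777, -0.0106]]
[414, 78, 323, 75] [[0.6909, -0.0394], [0.6904, -0.0034]]
[341, 110, 638, 111] [[0.6777, -0.0111], [0.6822, -0.1317]]
[622, 73, 558, 71] [[0.6957, -0.1205], [0.6953, -0.0954]]
[575, 61, 639, 46] [[0.699, -0.1008], [0.7051, -0.1238]]
[439, 0, 432, 70] [[0.717, -0.0452], [0.694, -0.046]]
[621, 47, 554, 62] [[0.7044, -0.1173], [0.6983, -0.0931]]
[638, 114, 1, 114] [[0.6811, -0.1321], [0.6708, 0.1276]]
[638, 125, 529, 124] [[0.6766, -0.1337], [0.6754, -0.0889]]
[516, 49, 587, 24] [[0.7022, -0.0772], [0.7115, -0.1018]]
[429, 71, 436, 1] [[0.6935, -0.0449], [0.7169, -0.0441]]
[572, 3, 505, 34] [[0.7182, -0.0942], [0.7073, -0.0719]]
[504, 31, 569, 0] [[0.7082, -0.0712], [0.719, -0.093]]
[595, 28, 521, 51] [[0.7106, -0.1053], [0.7018, -0.0791]]
```

Call:
jog_arm:
  steps:
    - {"x": 6, "y": 0.4, "z": 0, "rx": 0, "ry": 0, "rz": -0.001, "fingers": -1}
    - {"x": 13, "y": 0.8, "z": 0, "rx": 0, "ry": 0, "rz": -0.002, "fingers": -1}
    - {"x": 20, "y": 1.2, "z": 0, "rx": 0, "ry": 0, "rz": -0.003, "fingers": -1}
    - {"x": 27, "y": 1.6, "z": 0, "rx": 0, "ry": 0, "rz": -0.004, "fingers": -1}
    - {"x": 34, "y": 2.1, "z": 0, "rx": 0, "ry": 0, "rz": -0.005, "fingers": -1}
    - {"x": 41, "y": 2.5, "z": 0, "rx": 0, "ry": 0, "rz": -0.006, "fingers": -1}
    - {"x": 48, "y": 2.9, "z": 0, "rx": 0, "ry": 0, "rz": -0.007, "fingers": -1}
    - {"x": 55, "y": 3.4, "z": 0, "rx": 0, "ry": 0, "rz": -0.008, "fingers": -1}
    - {"x": 61, "y": 3.7, "z": 0, "rx": 0, "ry": 0, "rz": -0.009, "fingers": -1}
    - {"x": 66, "y": 4, "z": 0, "rx": 0, "ry": 0, "rz": -0.01, "fingers": -1}

```text
time: 27.0
eef_pos: [0.656, -0.0073, 0.0124]
tool_rot: [-3.139, -0.078, 0.021]
contact_force: [-10.3, 0.2, 3.2]
finger_gap: 0.243
grasp_force: 59.8
```

Run:
```python
from h import *
s=st(); print(s['contact_force'],s['torque'])
c=cam('wrist'); f=grab_frame('wrist'); cv2.imwrite('pics/w14.png',f)
g=cv2.cvtColor(f,cv2.COLOR_BGR2GRAY)[:210]; L=cv2.createLineSegmentDetector().detect(g)[0][:,0]
for l in L:
    if abs(l[2]-l[0])>90: print(np.round(l).astype(int).tolist(),*[cast(c,[l[:2],l[2:]],z)[:,:2].round(4).tolist() for z in(.012,.085)])
```

```text
t 27.0 tcp [ 0.656  -0.0073  0.0124] psi 2.86 tilt [-0.0136 -0.0017 -0.9999] gap 0.243
[-10.3148404    0.16645628   3.18863707] [ 2.36262736e-04  1.70982226e+00 -1.46798888e-02]
[196, 66, 101, 63] [[0.7573, 0.0437], [0.7567, 0.0791]] [[0.7486, 0.0192], [0.7483, 0.0364]]
[1, 121, 246, 121] [[0.7341, 0.1218], [0.7388, 0.0255]] [[0.7373, 0.0572], [0.7396, 0.0104]]
[426, 121, 638, 121] [[0.7421, -0.0452], [0.746, -0.1284]] [[0.7412, -0.024], [0.7431, -0.0644]]
[1, 110, 638, 111] [[0.738, 0.1208], [0.7499, -0.127]] [[0.7392, 0.0567], [0.745, -0.0637]]
[638, 114, 1, 114] [[0.7488, -0.1274], [0.7366, 0.1211]] [[0.7445, -0.0639], [0.7385, 0.0569]]
```

Call:
jog_arm:
  steps:
    - {"x": 5, "y": 0.4, "z": 0, "rx": 0, "ry": 0, "rz": 0, "fingers": -1}
    - {"x": 11, "y": 0.8, "z": 0, "rx": 0, "ry": 0, "rz": 0, "fingers": -1}
    - {"x": 18, "y": 1.3, "z": 0, "rx": 0, "ry": 0, "rz": 0, "fingers": -1}
    - {"x": 25, "y": 1.8, "z": 0, "rx": 0, "ry": 0, "rz": 0, "fingers": -1}
    - {"x": 32, "y": 2.3, "z": 0, "rx": 0, "ry": 0, "rz": 0, "fingers": -1}
    - {"x": 38, "y": 2.7, "z": 0, "rx": 0, "ry": 0, "rz": 0, "fingers": -1}
    - {"x": 43, "y": 3, "z": 0, "rx": 0, "ry": 0, "rz": 0, "fingers": -1}
    - {"x": 46, "y": 3.2, "z": 0, "rx": 0, "ry": 0, "rz": 0, "fingers": -1}
    - {"x": 47, "y": 3.3, "z": 0, "rx": 0, "ry": 0, "rz": 0, "fingers": -1}
    - {"x": 47, "y": 3.3, "z": 0, "rx": 0, "ry": 0, "rz": 0, "fingers": -1}

```text
time: 28.05
eef_pos: [0.7034, -0.0083, 0.0124]
tool_rot: [-3.139, -0.079, 0.02]
contact_force: [-9.4, -0.7, 2.0]
finger_gap: 0.249
grasp_force: 59.7
```

Run:
```python
from h import *
s=st(); print(s['contact_force'],s['torque'])
c=cam('wrist'); f=grab_frame('wrist'); cv2.imwrite('pics/w15.png',f)
g=cv2.cvtColor(f,cv2.COLOR_BGR2GRAY)[:260]; L=cv2.createLineSegmentDetector().detect(g)[0][:,0]
for l in L:
    if abs(l[2]-l[0])>70: print(np.round(l).astype(int).tolist(),*[cast(c,[l[:2],l[2:]],z)[:,:2].round(4).tolist() for z in(.012,.085)])
```

```text
t 28.05 tcp [ 0.7034 -0.0083  0.0124] psi 2.87 tilt [-0.0124 -0.0015 -0.9999] gap 0.249
[-9.40258108 -0.67550606  2.04288801] [0.07865455 1.4580635  0.09138253]
[1, 206, 638, 206] [[0.7468, 0.1297], [0.76, -0.1416]] [[0.7678, 0.0606], [0.7742, -0.0714]]
[1, 120, 74, 121] [[0.7817, 0.1208], [0.7827, 0.0919]] [[0.7847, 0.0563], [0.7853, 0.0422]]
[303, 111, 376, 110] [[0.7909, 0.002], [0.7928, -0.0262]] [[0.7892, -0.0015], [0.7901, -0.0152]]
[146, 121, 228, 122] [[0.7844, 0.0638], [0.7856, 0.0314]] [[0.7861, 0.0285], [0.7866, 0.0128]]
[527, 178, 392, 179] [[0.7693, -0.0915], [0.7665, -0.0356]] [[0.7787, -0.047], [0.7773, -0.0198]]
[253, 171, 354, 172] [[0.7667, 0.0218], [0.7686, -0.0198]] [[0.7774, 0.0081], [0.7784, -0.0122]]
[237, 179, 99, 180] [[0.7631, 0.0287], [0.76, 0.0858]] [[0.7757, 0.0114], [0.7742, 0.0392]]
[148, 172, 231, 171] [[0.7644, 0.0651], [0.7662, 0.0311]] [[0.7763, 0.0292], [0.7772, 0.0126]]
[381, 178, 243, 180] [[0.7664, -0.0309], [0.7627, 0.0261]] [[0.7773, -0.0175], [0.7755, 0.0102]]
[1, 171, 83, 172] [[0.7617, 0.1259], [0.7631, 0.0919]] [[0.775, 0.0587], [0.7757, 0.0422]]
[638, 178, 543, 178] [[0.7716, -0.1374], [0.7697, -0.0982]] [[0.7798, -0.0694], [0.7789, -0.0503]]
[91, 180, 1, 180] [[0.7599, 0.0894], [0.7579, 0.1269]] [[0.7741, 0.041], [0.7732, 0.0592]]
```

The tray is square with the shelf and about 19 mm inside its edge. I'll relax, release and retreat.

Call:
jog_arm:
  steps:
    - {"x": -1, "y": 0, "z": 0, "rx": 0, "ry": 0, "rz": 0, "fingers": -1}
    - {"x": -2, "y": 0, "z": 0, "rx": 0, "ry": 0, "rz": 0, "fingers": -1}
    - {"x": -3, "y": 0, "z": 0, "rx": 0, "ry": 0, "rz": 0, "fingers": -1}
    - {"x": -3, "y": 0, "z": 0, "rx": 0, "ry": 0, "rz": 0, "fingers": -1}

```text
time: 28.5
eef_pos: [0.7036, -0.0084, 0.013]
tool_rot: [-3.14, -0.077, 0.005]
contact_force: [-1.8, 1.6, -5.7]
finger_gap: 0.248
grasp_force: 58.9
```

Call:
jog_arm:
  steps:
    - {"x": 0, "y": 0, "z": 0, "rx": 0, "ry": 0, "rz": 0, "fingers": 0.2}
    - {"x": 0, "y": 0, "z": 0, "rx": 0, "ry": 0, "rz": 0, "fingers": 0.2}
    - {"x": 0, "y": 0, "z": 0, "rx": 0, "ry": 0, "rz": 0, "fingers": 0.2}
    - {"x": 0, "y": 0, "z": 0, "rx": 0, "ry": 0, "rz": 0, "fingers": 0.2}
    - {"x": 0, "y": 0, "z": -20, "rx": 0, "ry": 0, "rz": 0, "fingers": 0.2}
    - {"x": 0, "y": 0, "z": -50, "rx": 0, "ry": 0, "rz": 0, "fingers": 0.2}
    - {"x": -40, "y": 0, "z": -90, "rx": 0, "ry": 0, "rz": 0, "fingers": 0.2}
    - {"x": -80, "y": 0, "z": -130, "rx": 0, "ry": 0, "rz": 0, "fingers": 0.2}
    - {"x": -120, "y": 0, "z": -160, "rx": 0, "ry": 0, "rz": 0, "fingers": 0.2}
    - {"x": -120, "y": 0, "z": -160, "rx": 0, "ry": 0, "rz": 0, "fingers": 0.2}

```text
time: 29.5
eef_pos: [0.5847, -0.015, 0.1809]
tool_rot: [3.139, 0.076, 0.012]
contact_force: [-0.1, -0.7, -0.1]
finger_gap: 0.604
grasp_force: 0.0
```

Call:
jog_arm:
  steps:
    - {"x": 0, "y": 0, "z": 0, "rx": 0, "ry": 0, "rz": 0, "fingers": 0.2}
    - {"x": 0, "y": 0, "z": 0, "rx": 0, "ry": 0, "rz": 0, "fingers": 0.2}
    - {"x": 0, "y": 0, "z": 0, "rx": 0, "ry": 0, "rz": 0, "fingers": 0.2}

```text
time: 29.8
eef_pos: [0.5853, -0.0147, 0.1739]
tool_rot: [-3.14, -0.077, 0.001]
contact_force: [0.4, 0.2, 0.0]
finger_gap: 0.602
grasp_force: 0.0
```

Run:
```python
from h import *
s=st(); c=cam('wrist'); f=grab_frame('wrist'); cv2.imwrite('pics/w16.png',f)
g=cv2.cvtColor(f,cv2.COLOR_BGR2GRAY); L=cv2.createLineSegmentDetector().detect(g)[0][:,0]
for l in L:
    if abs(l[2]-l[0])>60 and max(l[1],l[3])<300: print(np.round(l).astype(int).tolist(),*[cast(c,[l[:2],l[2:]],z)[:,:2].round(4).tolist() for z in(.006,.012,.085)])
sc=cam('scene'); f=grab_frame('scene'); cv2.imwrite('pics/s16.png',f)
h=cv2.cvtColor(f,cv2.COLOR_BGR2HSV)
# expected dish positions from pan frame
E=np.array([.7898,-.0085+.0007]); a=np.radians(2.8); Rm=np.array([[np.cos(a),-np.sin(a)],[np.sin(a),np.cos(a)]])
for n,p,z in [('RL',(.049,.094),.058),('RM',(.049,0),.058),('RR',(.049,-.094),.058),('TL',(.147,.071),.048),('TR',(.147,-.071),.048)]:
    q=E+Rm@p; print(n,q.round(4),proj(sc,[*q,z]).round(1),proj(c,[*q,z]).round(1))
```

```text
t 29.8 tcp [ 0.5853 -0.0147  0.1739] psi 2.8 tilt [-8.e-04 -3.e-04 -1.e+00] gap 0.602
[312, 130, 226, 125] [[0.664, -0.0046], [0.664, 0.0699]] [[0.6641, -0.0048], [0.664, 0.0683]] [[0.665, -0.0064], [0.6649, 0.0492]]
[379, 292, 516, 298] [[0.5112, -0.0789], [0.5114, -0.218]] [[0.5143, -0.0776], [0.5144, -0.214]] [[0.5511, -0.0618], [0.5512, -0.1654]]
[224, 281, 82, 274] [[0.5165, 0.0769], [0.5166, 0.218]] [[0.5194, 0.0752], [0.5196, 0.2135]] [[0.555, 0.0545], [0.5551, 0.1596]]
[372, 287, 232, 281] [[0.5163, -0.0709], [0.5165, 0.0695]] [[0.5193, -0.0698], [0.5194, 0.068]] [[0.5549, -0.0558], [0.555, 0.049]]
[517, 293, 378, 287] [[0.5162, -0.2182], [0.5163, -0.0772]] [[0.5191, -0.2142], [0.5193, -0.076]] [[0.5547, -0.1656], [0.5549, -0.0605]]
[638, 299, 523, 294] [[0.5161, -0.3428], [0.5161, -0.2246]] [[0.519, -0.3364], [0.519, -0.2205]] [[0.5547, -0.2585], [0.5547, -0.1704]]
[218, 125, 54, 117] [[0.664, 0.0763], [0.6642, 0.2161]] [[0.6641, 0.0746], [0.6642, 0.2117]] [[0.665, 0.054], [0.6651, 0.1582]]
[638, 147, 564, 143] [[0.6636, -0.2916], [0.6637, -0.2259]] [[0.6637, -0.2862], [0.66
[... 813 characters left out ...]
 [[0.6613, 0.1606], [0.6613, 0.0542]]
[232, 285, 371, 291] [[0.5116, 0.0697], [0.5114, -0.0701]] [[0.5146, 0.0682], [0.5145, -0.069]] [[0.5514, 0.0491], [0.5512, -0.0552]]
[227, 131, 387, 140] [[0.659, 0.0691], [0.6588, -0.0703]] [[0.6592, 0.0675], [0.659, -0.0692]] [[0.6613, 0.0486], [0.6611, -0.0553]]
[1, 275, 78, 278] [[0.5118, 0.2989], [0.5118, 0.2226]] [[0.5148, 0.2929], [0.5148, 0.2181]] [[0.5515, 0.22], [0.5515, 0.1631]]
RL [0.8341 0.0885] [[458. 285.]] [[ 155.9 -196.5]]
RM [ 0.8387 -0.0054] [[439.2 316.8]] [[ 323.9 -196.8]]
RR [ 0.8433 -0.0993] [[418.9 351.1]] [[ 491.9 -197.1]]
TL [0.9332 0.0703] [[492.1 317.1]] [[ 181.2 -445.7]]
TR [ 0.9401 -0.0715] [[464.2 369.3]] [[ 467.3 -446.3]]
```

Run:
```python
from h import *
sc=cam('scene'); f=cv2.imread('pics/s16.png'); x0,y0,k=400,250,4
g=cv2.cvtColor(cv2.resize(f[y0:390,x0:500],None,fx=k,fy=k,interpolation=cv2.INTER_CUBIC),cv2.COLOR_BGR2GRAY); g=cv2.GaussianBlur(g,(5,5),0)
C=cv2.HoughCircles(g,cv2.HOUGH_GRADIENT,1.5,60,param1=80,param2=25,minRadius=44,maxRadius=64)
if C is not None:
    for x,y,r in C[0][:8]: print('circ',x/k+x0,y/k+y0,r/k,cast(sc,(x/k+x0,y/k+y0),.058)[0,:2].round(4))
L=cv2.createLineSegmentDetector().detect(cv2.cvtColor(f,cv2.COLOR_BGR2GRAY))[0][:,0]
for l in L:
    P=cast(sc,[l[:2],l[2:]],.048)[:,:2]; Q=cast(sc,[l[:2],l[2:]],.012)[:,:2]; m=P.mean(0); d=P[1]-P[0]; t=np.degrees(np.arctan2(d[1],d[0]))%180
    if np.hypot(*d)>.03 and .74<m[0]<1.02 and abs(m[1])<.17 and 80<t<105: print(l.round(0).tolist(),'z48',P.round(3).tolist(),'z12',Q.round(3).tolist(),round(t))
f2=grab_frame('side'); cv2.imwrite('pics/d16.png',f2); sd=cam('side')
h=cv2.cvtColor(f2,cv2.COLOR_BGR2HSV); m=((h[...,1]<45)&(h[...,2]>150)).astype(np.uint8)*255
for n,q in dict(RL=(.8341,.0885),RM=(.8387,-.0054),RR=(.8433,-.0993)).items():
    p=proj(sd,[[*q,.003],[*q,.0305],[*q,.058]]).round(0); print(n,p.tolist(),[f2[int(v),int(u)].tolist() for u,v in p])
```

```text
circ 427.1875 360.0625 14.1125 [ 0.8674 -0.1054]
circ 439.5625 316.5625 12.875 [ 0.8391 -0.0043]
circ 481.1875 352.9375 15.7625 [ 0.9512 -0.0227]
circ 432.8125 295.5625 15.7625 [0.8015 0.0307]
circ 483.4375 264.0625 14.525 [0.8554 0.1727]
circ 483.8125 329.3125 12.4625 [0.9311 0.0282]
circ 419.6875 330.8125 14.9375 [ 0.8212 -0.0593]
circ 466.5625 357.8125 12.05 [ 0.9314 -0.0509]
[445.0, 389.0, 458.0, 374.0] z48 [[0.929, -0.132], [0.934, -0.088]] z12 [[0.931, -0.119], [0.937, -0.074]] 84
[420.0, 284.0, 391.0, 330.0] z48 [[0.763, 0.043], [0.77, -0.092]] z12 [[0.76, 0.062], [0.767, -0.078]] 93
[415.0, 299.0, 454.0, 237.0] z48 [[0.772, 0.005], [0.763, 0.204]] z12 [[0.769, 0.022], [0.759, 0.228]] 93
[402.0, 320.0, 410.0, 307.0] z48 [[0.776, -0.057], [0.773, -0.02]] z12 [[0.773, -0.042], [0.77, -0.004]] 94
[454.0, 232.0, 422.0, 281.0] z48 [[0.755, 0.215], [0.763, 0.052]] z12 [[0.751, 0.24], [0.759, 0.071]] 93
[374.0, 364.0, 386.0, 345.0] z48 [[0.781, -0.176], [0.778, -0.126]] z12 [[0.778, -0.165], [0.775, -0.113]] 93
[436.0, 297.0, 444.0, 282.0] z48 [[0.808, 0.037], [0.804, 0.081]] z12 [[0.806, 0.055], [0.802, 0.101]] 96
[460.0, 262.0, 454.0, 271.0] z48 [[0.808, 0.152], [0.808, 0.12]] z12 [[0.806, 0.174], [0.806, 0.142]] 91
[541.0, 304.0, 530.0, 325.0] z48 [[1.007, 0.166], [1.009, 0.105]] z12 [[1.012, 0.189], [1.014, 0.126]] 92
[480.0, 300.0, 470.0, 312.0] z48 [[0.892, 0.092], [0.888, 0.05]] z12 [[0.893, 0.112], [0.889, 0.069]] 85
[390.0, 333.0, 369.0, 364.0] z48 [[0.77, -0.098], [0.775, -0.184]] z12 [[0.767, -0.084], [0.771, -0.173]] 93
RL [[181.0, 275.0], [179.0, 265.0], [178.0, 256.0]] [[134, 138, 150], [133, 135, 137], [80, 83, 89]]
RM [[192.0, 255.0], [190.0, 246.0], [189.0, 237.0]] [[134, 139, 151], [132, 137, 148], [137, 140, 146]]
RR [[201.0, 237.0], [200.0, 228.0], [198.0, 219.0]] [[133, 136, 145], [127, 132, 143], [134, 141, 152]]
```

```bash
python3 -c "
from bench import *
print(close_job())"
```

```text
the job is handed in; nothing more can be done
None
```

The job is handed in, with no verdict returned: all five dishes were set in their panels within about 4 mm, and the tray is under the shelf, square to it, about 19 mm inside its front edge with only the handle out; after the slide I could confirm only the middle ramekin's exact position.

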